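Load the tip-out jar cabinet and click it shut

TASK

The small wooden cabinet on the worktop has a tip-out bin behind its white front, held by a push-push catch: press the front in until it will go no further and let go, and the bin springs open. Stand the white-lidded jar and the slim salt shaker in its two empty compartments, one on each side of the black-lidded jar that is already in there, then push the front home so that the catch takes and the bin stays shut when you let go, with all three standing upright inside. Be gentle with the cabinet, never ram it, and leave the other things on the worktop where they are.

Things in the scene. Friction and masses are not known exactly. Their poses are not given: they have to be found in the camera images.
- cabinet: wooden tip-out jar cabinet, 120 deep x 378 wide x 187 mm high, fixed. Origin under its middle at worktop height; x from front to back, z up. Carcass front at x = -60 mm (top board 4 mm further back), inner side faces at y = +-177 mm, underside of top board at z = 172 mm. Garlic and a matchbox are fixed on the rear of its top
- bin (a joint): bin's hinge angle, rad: caught shut about 0 (-0.02 to 0.04: the catch's depth setting differs by some mm from start to start), fully open 0.66, growing as the top of the front tips out toward the robot. A spring drives it open: 3 to 9 N at push_point. Letting go of a caught bin pressed to its stop, it springs open in under 1 s
- push_point (a point): on the outer face of the bin's white front panel, mid-width, 40 mm below its upper edge; turns with the bin, own -x points out of the front, z up the panel. Panel 347 wide x 140 high x 12 mm thick. Hinge line along y, 100 mm below and 12 mm behind this point
- catch (a point): push-push catch under the top board, mid-width. When the front is pressed some 6 mm (0.06 rad) in beyond the caught position it meets a firm stop; let go there, a caught bin opens, and an open bin comes back those 6 mm and stays caught. Pressed less, it returns to what it was; a second full press undoes the first. Press slowly; the push climbs past 15 N at the stop
- seat_left (a point): middle of the floor of the left (+y) compartment; turns with the bin: z up along the compartment (leaning 0.66 rad toward the robot when open), x from front panel to back wall, y along the row. Compartments 72 mm front to back, 97 mm along the row, seats 101.5 mm apart; dividers 34 mm, back wall 49 mm, front panel 134 mm above the floor
- seat_mid (a point): the same for the middle compartment, where the black-lidded jar stands
- seat_right (a point): the same for the right compartment (-y side)
- white_jar_center (a point): centre of the white-lidded jar, half-way up its axis (z); 62 mm in diameter (58 at the lid, the top 16 mm), 98 mm high, about 0.22 kg; stands on the worktop at the start
- salt_center (a point): centre of the salt shaker, half-way up its axis (z); 43 mm in diameter, 105 mm high, about 0.1 kg; stands on the worktop at the start
- black_jar_center (a point): centre of the black-lidded jar, 66 mm in diameter, 82 mm high, loose in the middle compartment; it stays there
- tumbler: steel tumbler, 71 mm in diameter, 104 mm high; origin under its middle; bystander
- onion: onion, 75 mm; origin under its middle; bystander
- lemon: lemon, 83 x 58 x 58 mm; origin under its middle; bystander
- bowl: small steel bowl, 80 mm in diameter, 34 mm high; origin under its middle; bystander
There are look-alikes about, which are no part of the job. Leave any blue, purple or turquoise look-alike of the part that bears white_jar_center alone.

How it is judged:
On the way, in this order (a step that is already met when the one before it is completed fails the run):
1. the bin has sprung fully open (value of joint bin above 0.55 rad), for 0.2 s.
2. with the bin open, the white-lidded jar and the salt shaker stand in the two outer compartments, one in each, and the black-lidded jar in the middle one (value of joint bin above 0.5 rad and ((x of white_jar_center in the frame of seat_left between -0.028 and 0.022 m and y of white_jar_center in the frame of seat_left between -0.032 and 0.032 m and z of white_jar_center in the frame of seat_left between 0.037 and 0.061 m and x of salt_center in the frame of seat_right between -0.028 and 0.022 m and y of salt_center in the frame of seat_right between -0.032 and 0.032 m and z of salt_center in the frame of seat_right between 0.0405 and 0.0645 m) or (x of white_jar_center in the frame of seat_right between -0.028 and 0.022 m and y of white_jar_center in the frame of seat_right between -0.032 and 0.032 m and z of white_jar_center in the frame of seat_right between 0.037 and 0.061 m and x of salt_center in the frame of seat_left between -0.028 and 0.022 m and y of salt_center in the frame of seat_left between -0.032 and 0.032 m and z of salt_center in the frame of seat_left between 0.0405 and 0.0645 m)) and x of black_jar_center in the frame of seat_mid between -0.028 and 0.022 m and y of black_jar_center in the frame of seat_mid between -0.032 and 0.032 m and z of black_jar_center in the frame of seat_mid between 0.029 and 0.053 m), for 0.3 s.
At the end, for the whole second after the job is handed in: bin caught shut and still (-0.035 to 0.06 rad); white-lidded jar and salt shaker in the outer compartments, one in each, black-lidded jar in the middle one (centres within 22 mm of the seat front to back, 32 mm along the row, 12 mm in height), all three within 0.2 rad of upright (value of joint bin between -0.035 and 0.06 rad and velocity of joint bin below 0.05 rad/s and ((x of white_jar_center in the frame of seat_left between -0.028 and 0.022 m and y of white_jar_center in the frame of seat_left between -0.032 and 0.032 m and z of white_jar_center in the frame of seat_left between 0.037 and 0.061 m and x of salt_center in the frame of seat_right between -0.028 and 0.022 m and y of salt_center in the frame of seat_right between -0.032 and 0.032 m and z of salt_center in the frame of seat_right between 0.0405 and 0.0645 m) or (x of white_jar_center in the frame of seat_right between -0.028 and 0.022 m and y of white_jar_center in the frame of seat_right between -0.032 and 0.032 m and z of white_jar_center in the frame of seat_right between 0.037 and 0.061 m and x of salt_center in the frame of seat_left between -0.028 and 0.022 m and y of salt_center in the frame of seat_left between -0.032 and 0.032 m and z of salt_center in the frame of seat_left between 0.0405 and 0.0645 m)) and x of black_jar_center in the frame of seat_mid between -0.028 and 0.022 m and y of black_jar_center in the frame of seat_mid between -0.032 and 0.032 m and z of black_jar_center in the frame of seat_mid between 0.029 and 0.053 m and angle between each of white_jar_center, salt_center, black_jar_center's own z axis and vertical below 0.2 rad); the robot touches nothing.
It fails at once if the cabinet or its bin is rammed (over 40 N from the robot) (contact force between any of the arm, the fingers and cabinet above 40 N).
It fails at once if a bystander is moved by more than 40 mm (distance of any of tumbler, onion, lemon, bowl from where it was at the start of the episode above 0.04 m).
It also fails if it takes over 67 s, if anything falls off the work surface, if the arm or the gripper's body presses on something with over 40 N, if the wrist force passes 120 N, or if a joint passes its speed limit or range.

ROBOT

A 6-joint arm with a two-finger parallel gripper is mounted at the origin on a cart in front of the work surface, level with it; the furniture and walls round the work are solid. World frame = base frame: x ahead of the robot, y to its left, z up, the work surface at z = 0. Lengths are in m, angles in rad, forces in N, time in s.
With the tool pointing down it reaches from about 0.35 to 0.775 m from the base axis. Payload 5.5 kg.
Tool frame: the origin (TCP) lies at the very end of the fingers, on their centre line; the grasp point (between the pads) lies behind it (env.hold_point_z is the z of the grasp point in the tool frame, in m); z points along the fingers, y is the line along which they close (so a half turn about z gives the same grasp; the last joint's range is limited). The gripper opens to 85 mm and grips with 20 to 120 N. Pads are 22 mm wide; open, the fingers measure 114 mm over their backs; the gripper's body (76 mm by 85 mm) begins 54 mm behind the grasp point. The pads swing forward as they close: fully open they stand 13 mm farther back than shut.
Start: joints at [-1.287, 0.313, 0.046, 1.304, 0, 1.431], TCP at [0.236, -0.524, 0.231] pointing down, gripper open.
Joint ranges: [-2.76, 2.76], [-0.86, 1.69], [-1.03, 1.26], [-2.2, 2.34], [-1.47, 1.5], [-3.14, 3.14]. Speed limits (rad/s): [2.57, 2.57, 3.14, 3.14, 3.14, 3.14].

INTERFACE

Orientations are given as a unit quaternion [w, x, y, z].
In Python, from workcell import env gives the robot as it stands.
- The arm moves only by the tool arm_command, never from a script. Its argument "rows" is a list of rows, each an object with "delta_pos": the shift along the tool's x, y, z scaled (see below), a list of three; "rot": the turn, a rotation vector about the tool's x, y, z scaled (see below), a list of three; "fingers": the closure, from 0 (fully open) to 1 (shut). A call has 1 to 20 rows; each row shifts and turns the commanded pose from where the row before left it, along the tool's axes as they then stand; what a row does not reach is not made up. The controller multiplies each number of a shift by 0.02 m and each number of a turn by 360 degrees. A row lasts 1/10 s, in which the tool goes at most 50 mm and 8.59 degrees, less where a joint would pass 70% of its speed; a pose out of reach is approached as far as the arm can. A call with a number of a shift or a turn outside -1 to 1 is refused whole. A call with a gripper value outside its range is refused whole. The fingers move at their own pace and stop on an object; "squeeze" is the grip in N (left out, the last holds). Time passes only in rows, so rows that do not move let the fingers close. It gives the time, the measured TCP pose, the force and the opening at its end, in the units of the state.
- env.get_state(): the state, without advancing time (a new reading comes with each control period).
- env.read_camera(name): name is "scene" or "side" or "wrist"; returns (picture, depth): 384x512x3 uint8, blue, green, red; 384x512 float32, m along the optical axis (not along the pixel's ray), 0 where there is no reading.
- env.get_calibration(name): a dict with "mtx" (3x3 intrinsics, pixels), "distortion" ([k1, k2, p1, p2, k3] as OpenCV has them; the pictures are not rectified), "R" (3x3) and "t" (3): a world point X has camera coordinates R X + t. Camera axes: x right, y down, z forward; pixel columns grow to the right and rows downward; lengths in m; the calibration is good to about 2 mm. A picture is of the moment at which its call begins: read the wrist's pose just before it. get_calibration takes no time and is no camera call; for the wrist camera it gives the pose at the moment of the call.
- env.hand_in(): hands the job in, once; it reports no verdict.
The state is a dict: "clock": time; "joint_pos": joint angles; "qvel": joint speeds; "tau": joint torques, N m; "tcp_pos": TCP position; "orientation": TCP orientation; "wrist_force": force on the tool from outside, world axes, zero at the start; "ft_torque": the same for the moment, N m; "finger_gap": finger opening in m.
Only numpy, scipy, OpenCV 4.12 (cv2) and the standard library are available. Lean on these libraries where they do the work, as an engineer would, in place of code of your own. Each camera call takes 0.05 s, during which the arm holds its last target. There are 200 camera calls.

## Working session

There is one attempt and no reset: what is moved stays moved. The work goes in short steps, Python scripts to look and compute and a tool call to move; the robot and the scene stay as the last step left them, time stands still between calls to the robot, and variables do not carry over. Pictures are saved under pics/ and viewed, on a budget of 10 in all, crops included, one or two more only if the job needs it, and the job is handed in when it is done.

Besides the shell and the picture viewer there is one more tool, called after ">>>" as a command line: name --argument value ..., lists and objects as JSON in quotes. arm_command: Moves the arm, as the interface text tells. Shifts and turns lie within -1 to 1; 1 stands for 0.02 m of shift or 360 degrees of turn. Its arguments: {"type":"object","properties":{"rows":{"type":"array","items":{"type":"object","properties":{"delta_pos":{"type":"array","items":{"type":"number","minimum":-1,"maximum":1}},"rot":{"type":"array","items":{"type":"number","minimum":-1,"maximum":1}},"fingers":{"type":"number"}}}},"squeeze":{"type":"number"}},"required":["rows"]}

```bash
mkdir -p pics; ls
cat > h.py <<'E'
import numpy as np, cv2
from workcell import env
from scipy.spatial.transform import Rotation as Ro
def cal(n):
    c=env.get_calibration(n); return [np.array(c[k],float) for k in("mtx","distortion","R","t")]
def ray(n,px,c=None):
    K,d,R,t=c or cal(n)
    p=cv2.undistortPoints(np.array(px,float).reshape(-1,1,2),K,d).reshape(-1,2)
    v=np.c_[p,np.ones(len(p))]
    return -R.T@t, v@R   # origin, directions with unit depth
def onplane(n,px,z,c=None):
    o,v=ray(n,px,c); return o+v*((z-o[2])/v[:,2])[:,None]
def cloud(n,D,c=None):
    h,w=D.shape; u,v=np.meshgrid(np.arange(w),np.arange(h))
    o,d=ray(n,np.c_[u.ravel(),v.ravel()],c)
    return (o+d*D.ravel()[:,None]).reshape(h,w,3)
def proj(n,X,c=None):
    K,d,R,t=c or cal(n)
    return cv2.projectPoints(np.array(X,float).reshape(-1,3),cv2.Rodrigues(R)[0],t,K,d)[0].reshape(-1,2)
E
python3 - <<'E'
from h import *
for n in("scene","side","wrist"):
    c=cal(n); p,D=env.read_camera(n); np.savez(f"{n}0.npz",p=p,D=D,R=c[2],t=c[3],K=c[0],d=c[1])
    print(n,-c[2].T@c[3],c[2][2],c[0][0,0]); globals()[n]=p
cv2.imwrite("pics/a.png",np.hstack([cv2.resize(scene,(400,300)),cv2.resize(side,(400,300))]))
cv2.imwrite("pics/scene.png",cv2.resize(scene,(800,600)))
cv2.imwrite("pics/side.png",side)
print(env.get_state(),env.hold_point_z)
E
```

```text
pics
scene [-0.57423351 -0.54852443  0.7448038 ] [ 0.77917649  0.41490689 -0.46982578] 397.54621018200976
side [-0.16901562  0.17084742  1.03840782] [ 0.56531248 -0.14144362 -0.81265952] 362.3923326376997
wrist [ 0.30950679 -0.49109478  0.37366728] [-0.28754255 -0.12847501 -0.94911193] 282.5304980471254
{'clock': 0.15, 'joint_pos': array([-1.28660006e+00,  3.13816862e-01,  4.52736226e-02,  1.30362622e+00,
        3.55269493e-06,  1.43120280e+00]), 'qvel': array([-0.00122084, -0.00187204,  0.00325315,  0.00058583, -0.00030971,
       -0.00116424]), 'tau': array([ 1.02261925e-03, -4.81066740e+01,  2.98814178e+01,  1.39492087e-02,
       -1.74360530e-04, -8.80784000e-06]), 'tcp_pos': array([ 0.23633911, -0.52377016,  0.23063378]), 'orientation': array([-6.84901099e-04,  9.77633920e-01,  2.10312739e-01, -4.78247550e-05]), 'wrist_force': array([ 0.08930586,  0.1052784 , -0.68078417]), 'ft_torque': array([ 0.04409131, -0.02592063, -0.000219  ]), 'finger_gap': 0.08532451027907077} -0.0187
```

View pics/scene.png

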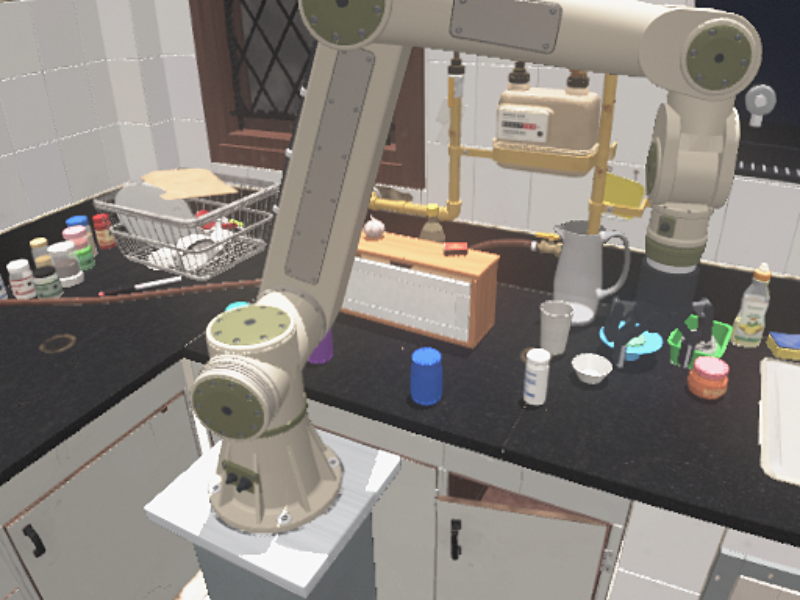

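View pics/side.png

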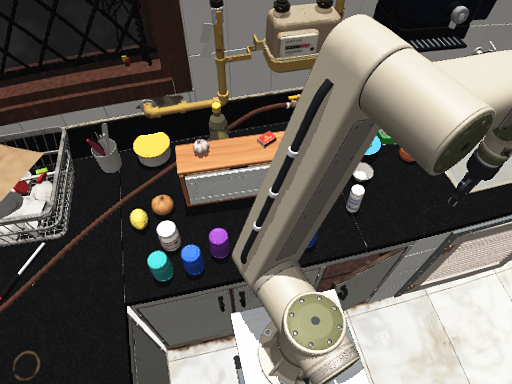

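Both views:
- **White jar candidates (side view):** white-lidded jar with a label at (169,235). Look-alikes are turquoise (160,265), blue (192,260) and purple (219,243). A second blue one is at scene (426,375).
- **My choice:** the labelled jar at (169,235).
- **Salt shaker:** side (356,198), scene (536,377).

Next I measure these and the cabinet.

Run:
```python
from h import *
pts=[]
W={}
for n in("scene","side"):
    f=np.load(n+"0.npz"); W[n]=(f['p'],cloud(n,f['D']))
    p,C=W[n]; hsv=cv2.cvtColor(p,cv2.COLOR_BGR2HSV)
    z=C[...,2]
    m=(abs(z-0.187)<.008)&(hsv[...,0]>5)&(hsv[...,0]<22)&(hsv[...,1]>90)&(C[...,0]>.3)&(C[...,0]<1.2)&(f['D']>0)
    k,l,s,_=cv2.connectedComponentsWithStats(m.astype(np.uint8)); i=1+s[1:,4].argmax(); m=l==i
    P=C[m]; print(n,len(P),cv2.minAreaRect(P[:,:2].astype(np.float32)),np.median(P[:,2]),P.min(0),P.max(0)); pts.append(P)
P=np.vstack(pts);r=cv2.minAreaRect(P[:,:2].astype(np.float32));print(r,cv2.boxPoints(r))
# objects: cluster points height 0.02..0.13 region grid from side
for n in W:
    p,C=W[n]
    m=(C[...,2]>.012)&(C[...,2]<.14)&(C[...,0]>.25)&(C[...,0]<.95)&(abs(C[...,1])<.8)
    k,l,s,c=cv2.connectedComponentsWithStats(m.astype(np.uint8))
    for i in range(1,k):
        if s[i,4]>60:
            Q=C[l==i]; print(n,c[i].round(),s[i,4],Q.min(0).round(3),Q.max(0).round(3),p[l==i].mean(0).round())
s=W["side"][0]; 
a=cv2.resize(s[195:295,120:250],None,fx=3,fy=3,interpolation=2); b=cv2.resize(s[150:250,300:400],None,fx=3,fy=3,interpolation=2)
cv2.imwrite("pics/crop.png",np.hstack([a,b]))
```

```text
scene 810 ((0.5872407555580139, 0.015207931399345398), (0.3490186631679535, 0.12095410376787186), 87.66322326660156) 0.18486342936477151 [ 0.52113239 -0.16118832  0.17900243] [0.65192548 0.18791758 0.1940645 ]
side 2566 ((0.5898492932319641, 0.05292937159538269), (0.3594506084918976, 0.11745341122150421), 86.95426177978516) 0.18755462041257076 [ 0.52600211 -0.12934162  0.1790424 ] [0.65563174 0.2333762  0.19366433]
((0.5877847075462341, 0.03679265081882477), (0.39169371128082275, 0.1211777776479721), 87.2282943725586) [[ 0.5177962  -0.15589522]
 [ 0.6388323  -0.16175495]
 [ 0.6577732   0.22948052]
 [ 0.53673714  0.23534025]]
scene [140. 155.] 1690 [0.485 0.588 0.012] [0.875 0.799 0.14 ] [147. 153. 161.]
scene [255. 144.] 317 [0.751 0.088 0.086] [0.872 0.324 0.14 ] [69. 77. 97.]
scene [317. 191.] 6704 [ 0.382 -0.441  0.012] [0.875 0.203 0.14 ] [136. 141. 151.]
scene [283. 176.] 114 [ 0.633 -0.097  0.085] [0.648 0.066 0.115] [146. 171. 198.]
scene [473. 207.] 3023 [ 0.536 -0.8    0.012] [ 0.871 -0.573  0.14 ] [102. 114. 121.]
scene [120. 185.] 189 [0.322 0.479 0.012] [0.586 0.794 0.02 
[... 1094 characters left out ...]
188.] 1730 [ 0.519 -0.043  0.012] [0.562 0.23  0.14 ] [113. 118. 121.]
side [355. 197.] 340 [ 0.384 -0.338  0.012] [ 0.431 -0.295  0.11 ] [157. 156. 156.]
side [162. 204.] 347 [0.513 0.274 0.016] [0.58  0.342 0.079] [ 81. 132. 186.]
side [139. 219.] 305 [0.471 0.361 0.022] [0.551 0.418 0.062] [ 94. 197. 212.]
side [168. 235.] 527 [0.382 0.267 0.012] [0.446 0.328 0.102] [172. 175. 180.]
side [219. 242.] 533 [0.322 0.119 0.012] [0.382 0.182 0.103] [142.  59. 114.]
side [ 28. 262.] 124 [0.383 0.712 0.012] [0.504 0.8   0.021] [181. 181. 182.]
side [192. 259.] 562 [0.284 0.206 0.012] [0.346 0.269 0.103] [163.  87.  48.]
side [160. 266.] 577 [0.288 0.302 0.012] [0.347 0.362 0.103] [147. 149.  58.]
```

View pics/crop.png

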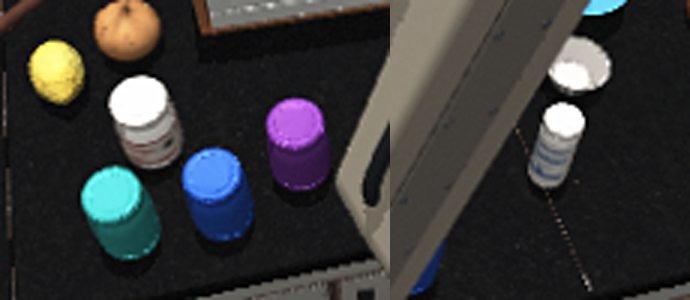

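The crop confirms it: the white-lidded, labelled jar is at crop (148,120), with turquoise, blue and purple look-alikes around it. The salt shaker has a white cap and blue bands, at crop (557,145). Now I refine the cabinet pose, the panel, and the tops of the two objects.

Run:
```python
from h import *
for n in("scene","side"):
    f=np.load(n+"0.npz"); p=f['p'];C=cloud(n,f['D']); hsv=cv2.cvtColor(p,cv2.COLOR_BGR2HSV)
    x,y,z=C[...,0],C[...,1],C[...,2]
    m=(hsv[...,1]<60)&(hsv[...,2]>80)&(x>.49)&(x<.56)&(y>-.14)&(y<.215)&(z>.03)&(z<.17)
    m=cv2.erode(m.astype(np.uint8),np.ones((3,3)))>0
    P=C[m]
    for _ in range(4):
        A=np.c_[P[:,1],P[:,2],np.ones(len(P))]; s,*_=np.linalg.lstsq(A,P[:,0],rcond=None); r=P[:,0]-A@s; P=P[abs(r)<max(.004,2*r.std())]
    print(n,"panel x = %.4f y + %.4f z + %.4f"%tuple(s),len(P),r.std(),np.percentile(P,[1,99],axis=0).round(4))
    # wood front edge: line at z=.187
    m=(abs(z-0.187)<.007)&(hsv[...,0]>5)&(hsv[...,0]<22)&(hsv[...,1]>90)&(x>.3)&(x<1)
    P=C[m]; e=[]
    for y0 in np.arange(-.15,.22,.01):
        Q=P[abs(P[:,1]-y0)<.005]
        if len(Q)>15: e.append([y0,np.percentile(Q[:,0],3),np.percentile(Q[:,0],97)])
    e=np.array(e)
    for k in(1,2): print(n,"edge",k,np.polyfit(e[:,0],e[:,k],1))
    print(np.percentile(P[:,1],[.5,99.5]))
    for nm,(cx,cy),zt,w in(("jar",(.414,.298),.098,.05),("salt",(.408,-.317),.105,.04)):
        m=(np.hypot(x-cx,y-cy)<w)&(abs(z-zt)<.008)
        P=C[m]
        if len(P)>10: print(n,nm,len(P),cv2.minEnclosingCircle(P[:,:2].astype(np.float32)),P.mean(0),np.median(P[:,2]))
```

```text
scene panel x = 0.0547 y + -0.0237 z + 0.5271 2036 0.0020644333298535057 [[ 0.5146 -0.1326  0.0355]
 [ 0.536   0.1691  0.16  ]]
scene edge 1 [0.10092247 0.53308461]
scene edge 2 [0.77870098 0.69933935]
[-0.24939177  0.26809625]
scene salt 106 ((0.407408744096756, -0.31954333186149597), 0.02255084365606308) [ 0.40523528 -0.32178555  0.10341354] 0.10384730991981411
side panel x = 0.0487 y + -0.0169 z + 0.5273 1723 0.0017649254878 [[ 0.5211 -0.0339  0.0393]
 [ 0.5371  0.2084  0.1644]]
side edge 1 [-0.05139559  0.54337435]
side edge 2 [0.85970427 0.67638401]
[-0.22139752  0.30596708]
side jar 253 ((0.4158939719200134, 0.2986912131309509), 0.030092431232333183) [0.41308713 0.29716615 0.09719538] 0.09732703329092451
side salt 127 ((0.4099380075931549, -0.3158407211303711), 0.02314584329724312) [ 0.40804658 -0.31604034  0.10409629] 0.10447299660258058
```

```bash
cat >> h.py <<'E'
O=np.array([.588,.037]); PSI=-.05
def cab(x,y,z):  # cabinet frame -> world
    c,s=np.cos(PSI),np.sin(PSI); return np.array([O[0]+c*x-s*y,O[1]+s*x+c*y,z])
def Rt(pitch,yaw=PSI):  # tool pointing down, x toward the robot, tipped forward by pitch
    c,s=np.cos(pitch),np.sin(pitch)
    return Ro.from_euler('z',yaw).as_matrix()@np.array([[-c,0,s],[0,1,0],[-s,0,-c]])
def cur():
    s=env.get_state(); return np.array(s["tcp_pos"]),Ro.from_quat(np.array(s["orientation"])[[1,2,3,0]]).as_matrix(),s
def go(p,R=None):  # rotation first at place, then shift along the new axes
    P,Q,s=cur(); R=Q if R is None else R
    rv=Ro.from_matrix(Q.T@R).as_rotvec()/(2*np.pi); sh=R.T@(np.array(p)-P)/.02; sh0=Q.T@(np.array(p)-P)/.02
    print("clock %.2f"%s["clock"],"at",P.round(4),"rot",rv.round(4),"rows>=%.1f"%(np.linalg.norm(rv)/.0238),"shift(after rot)",sh.round(2),"shift(now)",sh0.round(2),"F",np.round(s["wrist_force"],1),"gap",round(s["finger_gap"],4),"q",np.round(s["joint_pos"],2))
E
python3 - <<'E'
from h import *
go(cab(-.13,0,.22),Rt(0)); go(cab(-.09,0,.125),Rt(.7))
E
```

```text
clock 0.15 at [ 0.2363 -0.5238  0.2306] rot [-0.000e+00 -3.000e-04 -4.246e-01] rows>=17.8 shift(after rot) [-9.66 28.88  0.53] shift(now) [ 21.77 -21.29   0.56] F [ 0.1  0.1 -0.7] gap 0.0853 q [-1.29  0.31  0.05  1.3   0.    1.43]
clock 0.15 at [ 0.2363 -0.5238  0.2306] rot [-0.1467 -0.0357 -0.4019] rows>=18.0 shift(after rot) [-5.52 28.88 11.55] shift(now) [ 23.55 -20.37   5.31] F [ 0.1  0.1 -0.7] gap 0.0853 q [-1.29  0.31  0.05  1.3   0.    1.43]
```

>>> arm_command --rows '[{"rot": [0,0,-0.0236],"fingers": 1},{"rot": [0,0,-0.0236],"fingers": 1},{"rot": [0,0,-0.0236],"fingers": 1},{"rot": [0,0,-0.0236],"fingers": 1},{"rot": [0,0,-0.0236],"fingers": 1},{"rot": [0,0,-0.0236],"fingers": 1},{"rot": [0,0,-0.0236],"fingers": 1},{"rot": [0,0,-0.0236],"fingers": 1},{"rot": [0,0,-0.0236],"fingers": 1},{"rot": [0,0,-0.0236],"fingers": 1},{"rot": [0,0,-0.0236],"fingers": 1},{"rot": [0,0,-0.0236],"fingers": 1},{"rot": [0,0,-0.0236],"fingers": 1},{"rot": [0,0,-0.0236],"fingers": 1},{"rot": [0,0,-0.0236],"fingers": 1},{"rot": [0,0,-0.0236],"fingers": 1},{"rot": [0,0,-0.0236],"fingers": 1},{"rot": [0,0,-0.0236],"fingers": 1}]'

```text
schema error: expected keys delta_pos, rot, fingers
```

Run:
```python
from h import *
go(cab(-.15,0,.22),Rt(0)); go(cab(-.15,0,.22),Rt(.7))
```

```text
clock 0.15 at [ 0.2363 -0.5238  0.2306] rot [-0.000e+00 -3.000e-04 -4.246e-01] rows>=17.8 shift(after rot) [-8.66 28.88  0.53] shift(now) [ 20.88 -21.75   0.57] F [ 0.1  0.1 -0.7] gap 0.0853 q [-1.29  0.31  0.05  1.3   0.    1.43]
clock 0.15 at [ 0.2363 -0.5238  0.2306] rot [-0.1467 -0.0357 -0.4019] rows>=18.0 shift(after rot) [-6.28 28.88  5.99] shift(now) [ 20.88 -21.75   0.57] F [ 0.1  0.1 -0.7] gap 0.0853 q [-1.29  0.31  0.05  1.3   0.    1.43]
```

>>> arm_command --rows '[{"delta_pos": [0,0,0],"rot": [0,0,-0.0236],"fingers": 1},{"delta_pos": [0,0,0],"rot": [0,0,-0.0236],"fingers": 1},{"delta_pos": [0,0,0],"rot": [0,0,-0.0236],"fingers": 1},{"delta_pos": [0,0,0],"rot": [0,0,-0.0236],"fingers": 1},{"delta_pos": [0,0,0],"rot": [0,0,-0.0236],"fingers": 1},{"delta_pos": [0,0,0],"rot": [0,0,-0.0236],"fingers": 1},{"delta_pos": [0,0,0],"rot": [0,0,-0.0236],"fingers": 1},{"delta_pos": [0,0,0],"rot": [0,0,-0.0236],"fingers": 1},{"delta_pos": [0,0,0],"rot": [0,0,-0.0236],"fingers": 1},{"delta_pos": [0,0,0],"rot": [0,0,-0.0236],"fingers": 1},{"delta_pos": [0,0,0],"rot": [0,0,-0.0236],"fingers": 1},{"delta_pos": [0,0,0],"rot": [0,0,-0.0236],"fingers": 1},{"delta_pos": [0,0,0],"rot": [0,0,-0.0236],"fingers": 1},{"delta_pos": [0,0,0],"rot": [0,0,-0.0236],"fingers": 1},{"delta_pos": [0,0,0],"rot": [0,0,-0.0236],"fingers": 1},{"delta_pos": [0,0,0],"rot": [0,0,-0.0236],"fingers": 1},{"delta_pos": [0,0,0],"rot": [0,0,-0.0236],"fingers": 1},{"delta_pos": [0,0,0],"rot": [0,0,-0.0236],"fingers": 1}]'

```text
clock: 1.95
tcp_pos: [0.2364, -0.5239, 0.2309]
orientation: [-0.0, 0.021, 1.0, 0.0]
wrist_force: [0.3, 0.1, -1.1]
finger_gap: 0.0005
```

>>> arm_command --rows '[{"delta_pos": [-0.3,1,0],"rot": [0,0,0],"fingers": 1},{"delta_pos": [-0.3,1,0],"rot": [0,0,0],"fingers": 1},{"delta_pos": [-0.3,1,0],"rot": [0,0,0],"fingers": 1},{"delta_pos": [-0.3,1,0],"rot": [0,0,0],"fingers": 1},{"delta_pos": [-0.3,1,0],"rot": [0,0,0],"fingers": 1},{"delta_pos": [-0.3,1,0],"rot": [0,0,0],"fingers": 1},{"delta_pos": [-0.3,1,0],"rot": [0,0,0],"fingers": 1},{"delta_pos": [-0.3,1,0],"rot": [0,0,0],"fingers": 1},{"delta_pos": [-0.3,1,0],"rot": [0,0,0],"fingers": 1},{"delta_pos": [-0.3,1,0],"rot": [0,0,0],"fingers": 1},{"delta_pos": [-0.3,1,0],"rot": [0,0,0],"fingers": 1},{"delta_pos": [-0.3,1,0],"rot": [0,0,0],"fingers": 1},{"delta_pos": [-0.3,1,0],"rot": [0,0,0],"fingers": 1},{"delta_pos": [-0.3,1,0],"rot": [0,0,0],"fingers": 1},{"delta_pos": [-0.3,1,0],"rot": [0,0,0],"fingers": 1},{"delta_pos": [-0.3,1,0],"rot": [0,0,0],"fingers": 1},{"delta_pos": [-0.3,1,0],"rot": [0,0,0],"fingers": 1},{"delta_pos": [-0.3,1,0],"rot": [0,0,0],"fingers": 1},{"delta_pos": [-0.3,1,0],"rot": [0,0,0],"fingers": 1},{"delta_pos": [-0.3,1,0],"rot": [0,0,0],"fingers": 1}]'

```text
clock: 3.95
tcp_pos: [0.3758, -0.1293, 0.2312]
orientation: [0.0, 0.024, 1.0, -0.0]
wrist_force: [-0.3, -0.1, -0.2]
finger_gap: -0.0001
```

Run:
```python
from h import *
go(cab(-.15,0,.22),Rt(0)); go(cab(-.12,0,.125),Rt(.7))
```

```text
clock 3.95 at [ 0.3758 -0.1293  0.2312] rot [-0.      0.      0.0002] rows>=0.0 shift(after rot) [-2.68  8.84  0.56] shift(now) [-2.69  8.83  0.56] F [-0.3 -0.1 -0.2] gap -0.0001 q [-0.53 -0.03 -0.36  1.24 -0.   -0.49]
clock 3.95 at [ 0.3758 -0.1293  0.2312] rot [ 1.000e-04 -1.114e-01  2.000e-04] rows>=4.7 shift(after rot) [0.22 8.84 6.76] shift(now) [-4.19  8.83  5.31] F [-0.3 -0.1 -0.2] gap -0.0001 q [-0.53 -0.03 -0.36  1.24 -0.   -0.49]
```

>>> arm_command --rows '[{"delta_pos": [0,0,0],"rot": [0,-0.0223,0],"fingers": 1},{"delta_pos": [0,0,0],"rot": [0,-0.0223,0],"fingers": 1},{"delta_pos": [0,0,0],"rot": [0,-0.0223,0],"fingers": 1},{"delta_pos": [0,0,0],"rot": [0,-0.0223,0],"fingers": 1},{"delta_pos": [0,0,0],"rot": [0,-0.0223,0],"fingers": 1},{"delta_pos": [0.02,0.98,0.75],"rot": [0,0,0],"fingers": 1},{"delta_pos": [0.02,0.98,0.75],"rot": [0,0,0],"fingers": 1},{"delta_pos": [0.02,0.98,0.75],"rot": [0,0,0],"fingers": 1},{"delta_pos": [0.02,0.98,0.75],"rot": [0,0,0],"fingers": 1},{"delta_pos": [0.02,0.98,0.75],"rot": [0,0,0],"fingers": 1},{"delta_pos": [0.02,0.98,0.75],"rot": [0,0,0],"fingers": 1},{"delta_pos": [0.02,0.98,0.75],"rot": [0,0,0],"fingers": 1},{"delta_pos": [0.02,0.98,0.75],"rot": [0,0,0],"fingers": 1},{"delta_pos": [0.02,0.98,0.75],"rot": [0,0,0],"fingers": 1},{"delta_pos": [0,0,0],"rot": [0,0,0],"fingers": 1}]'

```text
clock: 5.45
tcp_pos: [0.4787, 0.0422, 0.1457]
orientation: [0.329, 0.02, 0.944, -0.005]
wrist_force: [-0.5, 0.1, -1.2]
finger_gap: -0.0002
```

Run:
```python
from h import *
go(cab(-.12,0,.125),Rt(.7));go(cab(-.065,0,.125),Rt(.7));go(cab(-.055,0,.125),Rt(.7))
c=cal("wrist"); p,D=env.read_camera("wrist"); cv2.imwrite("pics/w1.png",p)
C=cloud("wrist",D,c); np.savez("w1.npz",p=p,C=C)
```

```text
clock 5.45 at [0.4787 0.0422 0.1457] rot [ 0.0012 -0.0047  0.0006] rows>=0.2 shift(after rot) [1.07 0.02 0.45] shift(now) [1.06 0.02 0.48] F [-0.5  0.1 -1.2] gap -0.0002 q [-0.11 -0.27 -1.03  0.14  0.04 -0.05]
clock 5.45 at [0.4787 0.0422 0.1457] rot [ 0.0012 -0.0047  0.0006] rows>=0.2 shift(after rot) [-1.03  0.02  2.22] shift(now) [-1.1  -0.01  2.19] F [-0.5  0.1 -1.2] gap -0.0002 q [-0.11 -0.27 -1.03  0.14  0.04 -0.05]
clock 5.45 at [0.4787 0.0422 0.1457] rot [ 0.0012 -0.0047  0.0006] rows>=0.2 shift(after rot) [-1.41  0.02  2.55] shift(now) [-1.49 -0.01  2.5 ] F [-0.5  0.1 -1.2] gap -0.0002 q [-0.11 -0.27 -1.03  0.14  0.04 -0.05]
```

View pics/w1.png

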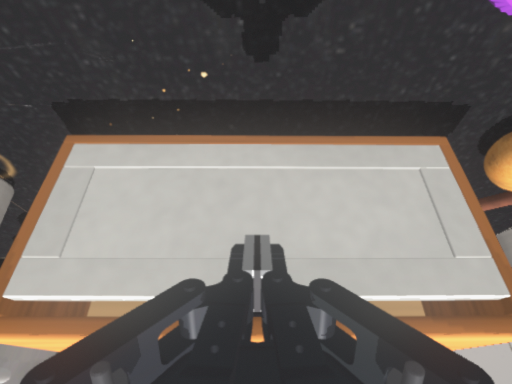

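The wrist view shows the closed white front with the fingertips over mid-width, around (258,250). q3 has reached its limit of -1.03 at this tilt. I fit a quick arm model to see which tilted poses can be reached.

```bash
cat >> h.py <<'E'
from scipy.optimize import least_squares
DATA=[((-1.287,.3138,.0453,1.3036),(.2363,-.5238,.2306))]
def fk(v,q):  # planar chain in the plane turned by q1, lateral offset d
    L1,L2,a,h,T,d,f=v; q1,q2,q3,q4=q; b=q2-q3; t=b+q4
    r=a+L1*np.sin(q2)+L2*np.cos(b)+f*np.sin(b)+T*np.cos(t)
    z=h+L1*np.cos(q2)-L2*np.sin(b)+f*np.cos(b)-T*np.sin(t)
    return np.array([r*np.cos(q1)-d*np.sin(q1),r*np.sin(q1)+d*np.cos(q1),z])
E
python3 - <<'E'
from h import *
s=env.get_state();print(s["joint_pos"].tolist(),s["tcp_pos"].tolist())
W=np.load("w1.npz");p,C=W["p"],W["C"]
# panel from wrist: 
hsv=cv2.cvtColor(p,cv2.COLOR_BGR2HSV); x,y,z=[C[...,i] for i in range(3)]
cc=(C-np.r_[O,0])@Ro.from_euler('z',PSI).as_matrix()
m=(hsv[...,1]<40)&(hsv[...,2]>120)&(abs(cc[...,0]+.06)<.02)&(abs(cc[...,1])<.19)&(cc[...,2]>.01)&(cc[...,2]<.18)
P=cc[m]; A=np.c_[P[:,1],P[:,2],np.ones(len(P))]; print(np.linalg.lstsq(A,P[:,0],rcond=None)[0],np.percentile(P,[.5,50,99.5],axis=0).round(4))
E
```

```text
[-0.10871940850761792, -0.26793910435563695, -1.0274446441848, 0.1422893848108123, 0.04305643503643002, -0.04976469195760619] [0.4783639448111676, 0.0412601019558005, 0.1460458278092232]
[ 0.00256811 -0.00566863 -0.06260099] [[-0.0664 -0.1709  0.0247]
 [-0.0629 -0.0021  0.1046]
 [-0.0583  0.1713  0.1627]]
```

Run:
```python
from h import *
go(cab(-.08,0,.125),Rt(.5))
```

```text
clock 5.50 at [0.4784 0.0413 0.146 ] rot [0.001  0.0271 0.0007] rows>=1.1 shift(after rot) [-0.8   0.06  1.64] shift(now) [-0.51  0.05  1.75] F [ 0.5  0.2 -0.4] gap -0.0 q [-0.11 -0.27 -1.03  0.14  0.04 -0.05]
```

>>> arm_command --rows '[{"delta_pos": [0,0,0],"rot": [0,0.0135,0],"fingers": 1},{"delta_pos": [0,0,0],"rot": [0,0.0135,0],"fingers": 1},{"delta_pos": [-0.4,0.0,0.8],"rot": [0,0,0],"fingers": 1},{"delta_pos": [-0.4,0,0.8],"rot": [0,0,0],"fingers": 1},{"delta_pos": [0,0,0],"rot": [0,0,0],"fingers": 1}]'

```text
clock: 6.0
tcp_pos: [0.5093, 0.0373, 0.1268]
orientation: [0.249, 0.024, 0.968, -0.005]
wrist_force: [-0.4, 0.7, -1.2]
finger_gap: 0.0001
```

Run:
```python
from h import *
go(cab(-.08,0,.125),Rt(.5));go(cab(-.064,0,.125),Rt(.5));
s=env.get_state();print(s["joint_pos"].tolist(),s["tcp_pos"].tolist())
D=[((-1.287,.3138,.0453,1.3036),(.2363,-.5238,.2306)),((-.53,-.03,-.36,1.24),(.3758,-.1293,.2312)),((-.1087,-.2679,-1.0274,.1423),(.4784,.0413,.146)),(tuple(s["joint_pos"][:4]),tuple(s["tcp_pos"]))]
f=lambda v:np.concatenate([(fk(v,q)-p) for q,p in D]+[.02*(v-v0)])
v0=np.array([.45,.4,.0,.2,.25,.08,0])
r=least_squares(f,v0);print(r.x.round(3),r.fun[:12].round(4))
```

```text
clock 6.00 at [0.5093 0.0373 0.1268] rot [0.0005 0.0005 0.0001] rows>=0.0 shift(after rot) [0.1  0.18 0.05] shift(now) [0.1  0.18 0.05] F [-0.4  0.7 -1.2] gap 0.0001 q [-0.1  -0.09 -0.84  0.32  0.03 -0.05]
clock 6.00 at [0.5093 0.0373 0.1268] rot [0.0005 0.0005 0.0001] rows>=0.0 shift(after rot) [-0.6   0.18  0.43] shift(now) [-0.6   0.18  0.43] F [-0.4  0.7 -1.2] gap 0.0001 q [-0.1  -0.09 -0.84  0.32  0.03 -0.05]
[-0.10084951597856062, -0.09278687344753414, -0.8368213769750962, 0.3245948632973479, 0.027900483093174007, -0.04507570484386834] [0.5092593275907992, 0.03729257928897756, 0.12683636082992444]
[0.52  0.405 0.003 0.221 0.436 0.085 0.061] [ 0.0045  0.0016  0.0001  0.0036  0.0055 -0.0002 -0.0012 -0.0079 -0.0002
 -0.0001 -0.0034  0.0003]
```

>>> arm_command --rows '[{"delta_pos": [-0.17,0.06,0.1],"rot": [0,0,0],"fingers": 1},{"delta_pos": [-0.17,0.06,0.1],"rot": [0,0,0],"fingers": 1},{"delta_pos": [-0.17,0.06,0.1],"rot": [0,0,0],"fingers": 1},{"delta_pos": [-0.07,0,0.04],"rot": [0,0,0],"fingers": 1},{"delta_pos": [-0.07,0,0.04],"rot": [0,0,0],"fingers": 1},{"delta_pos": [-0.07,0,0.04],"rot": [0,0,0],"fingers": 1},{"delta_pos": [-0.07,0,0.04],"rot": [0,0,0],"fingers": 1}]'

```text
clock: 6.7
tcp_pos: [0.5243, 0.0413, 0.1251]
orientation: [0.247, 0.023, 0.969, -0.005]
wrist_force: [-7.9, 0.1, 1.8]
finger_gap: 0.0002
```

>>> arm_command --rows '[{"delta_pos": [-0.05,0,0.03],"rot": [0,0,0],"fingers": 1},{"delta_pos": [-0.05,0,0.03],"rot": [0,0,0],"fingers": 1}]'

```text
clock: 6.9
tcp_pos: [0.5259, 0.0413, 0.1245]
orientation: [0.246, 0.023, 0.969, -0.004]
wrist_force: [-9.6, -0.6, 1.6]
finger_gap: -0.0001
```

>>> arm_command --rows '[{"delta_pos": [-0.05,0,0.03],"rot": [0,0,0],"fingers": 1},{"delta_pos": [-0.05,0,0.03],"rot": [0,0,0],"fingers": 1}]'

```text
clock: 7.1
tcp_pos: [0.5268, 0.0413, 0.1234]
orientation: [0.245, 0.023, 0.969, -0.004]
wrist_force: [-12.2, 1.4, 2.4]
finger_gap: 0.0001
```

>>> arm_command --rows '[{"delta_pos": [-0.05,0,0.03],"rot": [0,0,0],"fingers": 1}]'

```text
clock: 7.2
tcp_pos: [0.5273, 0.0414, 0.1228]
orientation: [0.244, 0.023, 0.97, -0.004]
wrist_force: [-16.1, -0.2, 5.6]
finger_gap: -0.0002
```

>>> arm_command --rows '[{"delta_pos": [-0.05,0,0.03],"rot": [0,0,0],"fingers": 1}]'

```text
clock: 7.3
tcp_pos: [0.5277, 0.0414, 0.1225]
orientation: [0.243, 0.023, 0.97, -0.004]
wrist_force: [-21.7, 0.4, 10.5]
finger_gap: 0.0002
```

>>> arm_command --rows '[{"delta_pos": [-0.05,0,0.01],"rot": [0,0,0],"fingers": 1}]'

```text
clock: 7.4
tcp_pos: [0.528, 0.0414, 0.1224]
orientation: [0.243, 0.023, 0.97, -0.004]
wrist_force: [-23.3, -0.4, 10.9]
finger_gap: 0.0001
```

Run:
```python
from h import *
go(cab(-.17,0,.13),Rt(.45))
```

```text
clock 7.40 at [0.528  0.0414 0.1224] rot [0.0006 0.0064 0.0004] rows>=0.3 shift(after rot) [ 4.78 -0.07 -2.73] shift(now) [ 4.67 -0.05 -2.92] F [-23.3  -0.4  10.9] gap 0.0001 q [-0.09 -0.04 -0.8   0.33  0.02 -0.03]
```

>>> arm_command --rows '[{"delta_pos": [0.9,0,-0.6],"rot": [0,0,0],"fingers": 1},{"delta_pos": [0.9,0,-0.7],"rot": [0,0.015,0],"fingers": 1},{"delta_pos": [0.9,0,-0.7],"rot": [0,0.015,0],"fingers": 1},{"delta_pos": [0.8,0,-0.7],"rot": [0,0.015,0],"fingers": 0},{"delta_pos": [0.7,0,-0.7],"rot": [0,0.015,0],"fingers": 0},{"delta_pos": [0.6,-0.5,-0.7],"rot": [0,0.015,0],"fingers": 0},{"delta_pos": [0.0,-0.5,-0.6],"rot": [0,0,0],"fingers": 0}]'

```text
clock: 8.1
tcp_pos: [0.4183, 0.0258, 0.1823]
orientation: [0.015, 0.023, 1.0, 0.001]
wrist_force: [0.6, -0.1, -0.0]
finger_gap: 0.0583
```

Run:
```python
from h import *
S=np.array([.4085,-.317])
go([*S,.21],Rt(0,-.5)); print(env.get_state()["joint_pos"].round(4).tolist())
D={}
for n in("side","scene"):
    p,d=env.read_camera(n); C=cloud(n,d); cc=(C-np.r_[O,0])@Ro.from_euler('z',PSI).as_matrix()
    np.savez(n+"1.npz",p=p,C=C); D[n]=p
    hsv=cv2.cvtColor(p,cv2.COLOR_BGR2HSV)
    m=(hsv[...,1]<60)&(hsv[...,2]>80)&(cc[...,0]<-.055)&(cc[...,0]>-.17)&(abs(cc[...,1])<.17)&(cc[...,2]>.03)&(cc[...,2]<.15)
    P=cc[m]; print(n,np.polyfit(P[:,2],P[:,0],1),len(P))
cv2.imwrite("pics/open.png",cv2.resize(D["side"][110:310,110:410],(750,500),interpolation=2))
```

```text
clock 8.10 at [0.4183 0.0258 0.1823] rot [0.0015 0.0046 0.0723] rows>=3.0 shift(after rot) [ -7.79 -15.28  -1.39] shift(now) [ -0.33 -17.14  -1.43] F [ 0.6 -0.1 -0. ] gap 0.0583 q [-0.13  0.01 -0.44  1.09  0.01 -0.09]
[-0.1345, 0.0102, -0.4419, 1.0888, 0.0055, -0.0887]Traceback (most recent call last):
  File "<stdin>", line 10, in <module>
    raise TypeError("expected non-empty vector for x")
TypeError: expected non-empty vector for x
```

Run:
```python
from h import *
c=cal("wrist"); p,D=env.read_camera("wrist"); C=cloud("wrist",D,c); cc=(C-np.r_[O,0])@Ro.from_euler('z',PSI).as_matrix()
np.savez("w2.npz",p=p,C=C); cv2.imwrite("pics/w2.png",p)
print(-c[2].T@c[3]); go([.4085,-.317,.20],Rt(0))
for v in range(20,384,40): print(v,[tuple(cc[v,u].round(3).tolist()) for u in (100,256,400)])
```

```text
[0.33287281 0.02787802 0.32413344]
clock 8.20 at [0.4194 0.0252 0.1829] rot [0.0004 0.0057 0.0004] rows>=0.2 shift(after rot) [ -0.31 -17.12  -0.86] shift(now) [ -0.3  -17.12  -0.89] F [ 0.5 -0.3 -0.4] gap 0.0725 q [-0.14  0.01 -0.44  1.08  0.01 -0.09]
20 [(-0.318, -0.178, 0.002), (-0.318, -0.023, 0.001), (-0.319, 0.121, 0.002)]
60 [(-0.276, -0.153, 0.065), (-0.281, -0.022, 0.003), (-0.282, 0.127, 0.002)]
100 [(-0.245, -0.149, 0.084), (-0.242, -0.022, 0.002), (-0.246, 0.088, 0.098)]
140 [(-0.198, -0.201, 0.001), (-0.198, -0.022, -0.001), (-0.215, 0.094, 0.097)]
180 [(-0.15, -0.21, 0.001), (-0.15, -0.022, 0.001), (-0.151, 0.151, 0.002)]
220 [(-0.096, -0.221, 0.001), (-0.097, -0.022, 0.001), (-0.098, 0.161, 0.001)]
260 [(-0.037, -0.232, 0.002), (-0.056, -0.022, 0.028), (-0.06, 0.152, 0.034)]
300 [(-0.184, -0.077, 0.244), (-0.074, -0.022, 0.118), (-0.181, 0.032, 0.24)]
340 [(-0.169, -0.078, 0.248), (0.053, -0.022, 0.048), (-0.168, 0.031, 0.247)]
380 [(-0.162, -0.075, 0.257), (-0.183, -0.022, 0.273), (-0.057, 0.082, 0.182)]
```

View pics/w2.png

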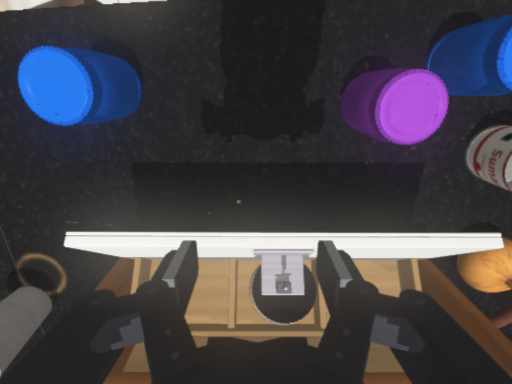

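Run:
```python
from h import *
C=np.load("w2.npz")["C"]; cc=(C-np.r_[O,0])@Ro.from_euler('z',PSI).as_matrix()
for u in (110,215,420):
  print(u,[(v,tuple(cc[v,u].round(3).tolist())) for v in range(230,330,5)])
c=cal("wrist"); p,D=env.read_camera("wrist"); C=cloud("wrist",D,c); cc=(C-np.r_[O,0])@Ro.from_euler('z',PSI).as_matrix()
print(env.get_state()["clock"]); u=215
print(u,[(v,tuple(cc[v,u].round(3).tolist())) for v in range(180,330,8)])
```

```text
110 [(230, (-0.082, -0.21, 0.001)), (235, (-0.145, -0.138, 0.126)), (240, (-0.143, -0.136, 0.131)), (245, (-0.138, -0.137, 0.131)), (250, (-0.122, -0.149, 0.112)), (255, (-0.046, -0.216, 0.002)), (260, (-0.038, -0.218, 0.002)), (265, (-0.029, -0.22, 0.001)), (270, (-0.06, -0.188, 0.055)), (275, (-0.06, -0.183, 0.065)), (280, (-0.061, -0.178, 0.074)), (285, (-0.059, -0.176, 0.08)), (290, (-0.182, -0.078, 0.236)), (295, (-0.182, -0.076, 0.239)), (300, (-0.182, -0.075, 0.242)), (305, (-0.181, -0.074, 0.244)), (310, (-0.18, -0.074, 0.245)), (315, (-0.178, -0.074, 0.246)), (320, (-0.177, -0.074, 0.246)), (325, (-0.174, -0.075, 0.245))]
215 [(230, (-0.083, -0.075, 0.001)), (235, (-0.145, -0.054, 0.127)), (240, (-0.142, -0.054, 0.13)), (245, (-0.14, -0.054, 0.133)), (250, (-0.123, -0.057, 0.113)), (255, (-0.093, -0.064, 0.075)), (260, (-0.055, -0.073, 0.027)), (265, (-0.051, -0.072, 0.031)), (270, (-0.046, -0.072, 0.035)), (275, (-0.041, -0.072, 0.038)), (280, (-0.037, -0.071, 0.042)), (285, (-0.032, -0.071, 0.045)), (290, (-0.029, -0.071, 0.05)), (295, (-0.025, -0.07, 0.054)), (300, (-0.02
[... 694 characters left out ...]
8)), (315, (-0.182, 0.034, 0.249)), (320, (-0.182, 0.033, 0.252)), (325, (-0.183, 0.031, 0.254))]
8.25
215 [(180, (-0.15, -0.071, 0.0)), (188, (-0.141, -0.071, 0.002)), (196, (-0.13, -0.072, 0.002)), (204, (-0.119, -0.072, 0.001)), (212, (-0.109, -0.073, 0.001)), (220, (-0.097, -0.073, 0.0)), (228, (-0.087, -0.074, 0.002)), (236, (-0.145, -0.054, 0.127)), (244, (-0.14, -0.053, 0.131)), (252, (-0.117, -0.058, 0.106)), (260, (-0.056, -0.072, 0.028)), (268, (-0.048, -0.071, 0.033)), (276, (-0.04, -0.071, 0.038)), (284, (-0.034, -0.071, 0.045)), (292, (-0.027, -0.07, 0.05)), (300, (-0.02, -0.07, 0.056)), (308, (-0.013, -0.069, 0.061)), (316, (-0.006, -0.069, 0.066)), (324, (0.0, -0.069, 0.072))]
```

The wrist view shows the bin open: panel edge at row 240, tilt 0.66 rad by depth. The black jar is in the middle at (283,290), with an empty compartment on each side. Next is the salt shaker.

>>> arm_command --rows '[{"delta_pos": [0,-0.7,-0.3],"rot": [0,0.0057,0],"fingers": 0},{"delta_pos": [0,-1,-0.05],"rot": [0,0,0],"fingers": 0},{"delta_pos": [0,-1,-0.05],"rot": [0,0,0],"fingers": 0},{"delta_pos": [0,-1,-0.05],"rot": [0,0,0],"fingers": 0},{"delta_pos": [0,-1,-0.05],"rot": [0,0,0],"fingers": 0},{"delta_pos": [0,-1,-0.05],"rot": [0,0,0],"fingers": 0},{"delta_pos": [0,-1,-0.05],"rot": [0,0,0],"fingers": 0},{"delta_pos": [0,-1,-0.05],"rot": [0,0,0],"fingers": 0},{"delta_pos": [0,-1,-0.05],"rot": [0,0,0],"fingers": 0},{"delta_pos": [0,-1,-0.05],"rot": [0,0,0],"fingers": 0},{"delta_pos": [0,-1,-0.05],"rot": [0,0,0],"fingers": 0},{"delta_pos": [0,-1,-0.05],"rot": [0,0,0],"fingers": 0},{"delta_pos": [0,-1,0],"rot": [0,0,0],"fingers": 0},{"delta_pos": [0,-1,0],"rot": [0,0,0],"fingers": 0},{"delta_pos": [0,-1,0],"rot": [0,0,0],"fingers": 0},{"delta_pos": [0,-1,0],"rot": [0,0,0],"fingers": 0},{"delta_pos": [0,-1,0],"rot": [0,0,0],"fingers": 0},{"delta_pos": [0,0,0],"rot": [0,0,0],"fingers": 0}]'

```text
clock: 10.05
tcp_pos: [0.4022, -0.3094, 0.1967]
orientation: [-0.002, 0.024, 1.0, 0.001]
wrist_force: [-0.2, 0.4, -0.1]
finger_gap: 0.0851
```

Run:
```python
from h import *
go([.4085,-.317,.071],Rt(0))
c=cal("wrist"); p,D=env.read_camera("wrist"); C=cloud("wrist",D,c)
m=(np.hypot(C[...,0]-.408,C[...,1]+.317)<.045)&(abs(C[...,2]-.105)<.006)
P=C[m].astype(np.float32); print(len(P)); print(cv2.minEnclosingCircle(P[:,:2]),P.mean(0)) if len(P) else 0
```

```text
clock 10.05 at [ 0.4022 -0.3094  0.1967] rot [ 0.0003 -0.0005  0.0003] rows>=0.0 shift(after rot) [-0.33 -0.36  6.28] shift(now) [-0.36 -0.37  6.28] F [-0.2  0.4 -0.1] gap 0.0851 q [-0.81  0.2  -0.19  1.19 -0.   -0.77]
1705Traceback (most recent call last):
  File "<stdin>", line 5, in <module>
cv2.error: OpenCV(4.12.0) /io/opencv/modules/imgproc/src/shapedescr.cpp:201: error: (-215:Assertion failed) count >= 0 && (depth == CV_32F || depth == CV_32S) in function 'minEnclosingCircle'
```

Run:
```python
from h import *
c=cal("wrist"); p,D=env.read_camera("wrist"); C=cloud("wrist",D,c)
m=(np.hypot(C[...,0]-.408,C[...,1]+.317)<.045)&(abs(C[...,2]-.105)<.006)
P=C[m].astype(np.float32); print(cv2.minEnclosingCircle(np.ascontiguousarray(P[:,:2])),P.mean(0))
```

```text
((0.40934130549430847, -0.3192807734012604), 0.021758854389190674) [ 0.40766022 -0.3191438   0.10466511]
```

>>> arm_command --rows '[{"delta_pos": [-0.36,-0.45,0.9],"rot": [0,0,0],"fingers": 0},{"delta_pos": [0,0,0.9],"rot": [0,0,0],"fingers": 0},{"delta_pos": [0,0,0.9],"rot": [0,0,0],"fingers": 0},{"delta_pos": [0,0,0.9],"rot": [0,0,0],"fingers": 0},{"delta_pos": [0,0,0.9],"rot": [0,0,0],"fingers": 0},{"delta_pos": [0,0,0.9],"rot": [0,0,0],"fingers": 0},{"delta_pos": [0,0,0.85],"rot": [0,0,0],"fingers": 0},{"delta_pos": [0,0,0],"rot": [0,0,0],"fingers": 1},{"delta_pos": [0,0,0],"rot": [0,0,0],"fingers": 1},{"delta_pos": [0,0,0],"rot": [0,0,0],"fingers": 1},{"delta_pos": [0,0,0],"rot": [0,0,0],"fingers": 1},{"delta_pos": [0,0,0],"rot": [0,0,0],"fingers": 1}]' --squeeze 35

```text
clock: 11.35
tcp_pos: [0.4092, -0.3175, 0.0734]
orientation: [-0.001, 0.023, 1.0, 0.0]
wrist_force: [-0.1, -0.1, 4.0]
finger_gap: 0.0416
```

```bash
cat >> h.py <<'E'
SEAT=(-.027,.049)
def bin_(x,y,h,p=.66):  # bin frame (seat row) -> world
    c,s=np.cos(p),np.sin(p); return cab(SEAT[0]+c*x-s*h, y, SEAT[1]+s*x+c*h)
E
python3 - <<'E'
from h import *
s=env.get_state(); z=s["tcp_pos"][2]; print("tcp h",z)
go([.4085,-.319,.24],Rt(0)); print("above",bin_(-.003,-.1015,z+.125),"in",bin_(-.003,-.1015,z+.003))
go(bin_(-.003,-.1015,z+.125)+[0,0,.06],Rt(.6))
E
```

```text
tcp h 0.07341548136456591
clock 11.35 at [ 0.4092 -0.3175  0.0734] rot [ 0.0001 -0.0003  0.0006] rows>=0.0 shift(after rot) [ 0.03 -0.08 -8.33] shift(now) [ 0.05 -0.07 -8.33] F [-0.1 -0.1  4. ] gap 0.0416 q [-0.81  0.31 -0.37  0.9  -0.   -0.77]
above [ 0.432094   -0.0568252   0.20390734] in [ 0.50680078 -0.06056366  0.10752829]
clock 11.35 at [ 0.4092 -0.3175  0.0734] rot [ 0.0003 -0.0958  0.0005] rows>=4.0 shift(after rot) [-5.78 13.07 -7.58] shift(now) [-0.52 13.08 -9.51] F [-0.1 -0.1  4. ] gap 0.0416 q [-0.81  0.31 -0.37  0.9  -0.   -0.77]
```

>>> arm_command --rows '[{"delta_pos": [0,0,-0.5],"rot": [0,0,0],"fingers": 1},{"delta_pos": [0,0,-1],"rot": [0,0,0],"fingers": 1},{"delta_pos": [0,0,-1],"rot": [0,0,0],"fingers": 1},{"delta_pos": [0,0,-1],"rot": [0,0,0],"fingers": 1},{"delta_pos": [0,0.5,-1],"rot": [0,0,0],"fingers": 1},{"delta_pos": [0,1,-1],"rot": [0,0,0],"fingers": 1},{"delta_pos": [0,1,-1],"rot": [0,0,0],"fingers": 1},{"delta_pos": [0,1,-1],"rot": [0,0,0],"fingers": 1},{"delta_pos": [0,1,-1],"rot": [0,0,0],"fingers": 1},{"delta_pos": [0,1,0],"rot": [0,0,0],"fingers": 1},{"delta_pos": [0,1,0],"rot": [0,0,0],"fingers": 1},{"delta_pos": [0,1,0],"rot": [0,0,0],"fingers": 1},{"delta_pos": [0,1,0],"rot": [0,0,0],"fingers": 1},{"delta_pos": [0,1,0],"rot": [0,0,0],"fingers": 1},{"delta_pos": [0,1,0],"rot": [0,0,0],"fingers": 1},{"delta_pos": [0,1,0],"rot": [0,0,0],"fingers": 1},{"delta_pos": [0,1,0],"rot": [0,0,0],"fingers": 1},{"delta_pos": [0,0.5,0],"rot": [0,0,0],"fingers": 1}]'

```text
clock: 13.15
tcp_pos: [0.4206, -0.0561, 0.2433]
orientation: [-0.002, 0.023, 1.0, 0.002]
wrist_force: [0.2, -0.4, -0.9]
finger_gap: 0.0411
```

>>> arm_command --rows '[{"delta_pos": [0,0,0],"rot": [0,-0.0192,0],"fingers": 1},{"delta_pos": [0,0,0],"rot": [0,-0.0192,0],"fingers": 1},{"delta_pos": [0,0,0],"rot": [0,-0.0192,0],"fingers": 1},{"delta_pos": [0,0,0],"rot": [0,-0.0192,0],"fingers": 1},{"delta_pos": [0,0,0],"rot": [0,-0.0192,0],"fingers": 1},{"delta_pos": [0,0,0],"rot": [0,0,0],"fingers": 1}]'

```text
clock: 13.75
tcp_pos: [0.4158, -0.0555, 0.2379]
orientation: [0.293, 0.024, 0.956, -0.005]
wrist_force: [-0.2, 0.6, -1.8]
finger_gap: 0.0414
```

Run:
```python
from h import *
for h in (.195,.115,.0755): go(bin_(-.003,-.1015,h),Rt(.6))
c=cal("wrist"); p,D=env.read_camera("wrist"); C=cloud("wrist",D,c); np.savez("w3.npz",p=p,C=C); cv2.imwrite("pics/w3.png",p)
```

```text
clock 13.75 at [ 0.4158 -0.0555  0.2379] rot [ 0.0008 -0.0009 -0.0003] rows>=0.1 shift(after rot) [ 0.28 -0.02  2.04] shift(now) [ 0.27 -0.03  2.04] F [-0.2  0.6 -1.8] gap 0.0414 q [-0.52 -0.47 -0.82  0.68  0.26 -0.39]
clock 13.75 at [ 0.4158 -0.0555  0.2379] rot [ 0.0008 -0.0009 -0.0003] rows>=0.1 shift(after rot) [ 0.04 -0.02  6.03] shift(now) [ 0.   -0.05  6.03] F [-0.2  0.6 -1.8] gap 0.0414 q [-0.52 -0.47 -0.82  0.68  0.26 -0.39]
clock 13.75 at [ 0.4158 -0.0555  0.2379] rot [ 0.0008 -0.0009 -0.0003] rows>=0.1 shift(after rot) [-0.08 -0.02  8.  ] shift(now) [-0.13 -0.06  8.  ] F [-0.2  0.6 -1.8] gap 0.0414 q [-0.52 -0.47 -0.82  0.68  0.26 -0.39]
```

View pics/w3.png

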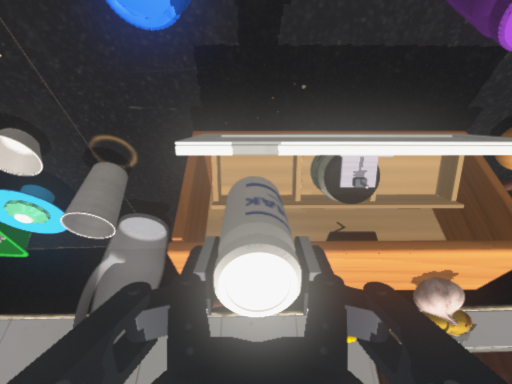

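The view shows the salt shaker hanging in line over the right compartment, which spans columns 218–297, with its base near (258,185). I go in along the compartment axis.

>>> arm_command --rows '[{"delta_pos": [0,0,0.5],"rot": [0,0,0],"fingers": 1},{"delta_pos": [0,0,0.8],"rot": [0,0,0],"fingers": 1},{"delta_pos": [0,0,0.8],"rot": [0,0,0],"fingers": 1},{"delta_pos": [0,0,0.8],"rot": [0,0,0],"fingers": 1},{"delta_pos": [0,0,0.8],"rot": [0,0,0],"fingers": 1},{"delta_pos": [0,0,0.8],"rot": [0,0,0],"fingers": 1},{"delta_pos": [0,0,0.8],"rot": [0,0,0],"fingers": 1},{"delta_pos": [0,0,0.8],"rot": [0,0,0],"fingers": 1}]'

```text
clock: 14.6
tcp_pos: [0.4931, -0.0615, 0.143]
orientation: [0.295, 0.022, 0.955, -0.006]
wrist_force: [0.5, -0.3, -0.8]
finger_gap: 0.0421
```

Run:
```python
from h import *
for h in (.0755,): go(bin_(-.003,-.1015,h),Rt(.6))
```

```text
clock 14.60 at [ 0.4931 -0.0615  0.143 ] rot [ 0.0005 -0.0002  0.0003] rows>=0.0 shift(after rot) [0.43 0.08 1.89] shift(now) [0.43 0.08 1.89] F [ 0.5 -0.3 -0.8] gap 0.0421 q [-0.41 -0.19 -0.92  0.27  0.2  -0.3 ]
```

>>> arm_command --rows '[{"delta_pos": [0.1,0.02,0.4],"rot": [0,0,0],"fingers": 1},{"delta_pos": [0.1,0.02,0.4],"rot": [0,0,0],"fingers": 1},{"delta_pos": [0.1,0.02,0.4],"rot": [0,0,0],"fingers": 1},{"delta_pos": [0.1,0.02,0.3],"rot": [0,0,0],"fingers": 1},{"delta_pos": [0,0,0.2],"rot": [0,0,0],"fingers": 1}]'

```text
clock: 15.1
tcp_pos: [0.5024, -0.0592, 0.1089]
orientation: [0.295, 0.023, 0.955, -0.005]
wrist_force: [-0.7, 0.0, -0.4]
finger_gap: 0.0412
```

Run:
```python
from h import *
for h in (.0725,): go(bin_(-.003,-.1015,h),Rt(.6))
```

```text
clock 15.10 at [ 0.5024 -0.0592  0.1089] rot [ 0.0007 -0.0002  0.0002] rows>=0.0 shift(after rot) [-0.16 -0.06  0.38] shift(now) [-0.16 -0.06  0.38] F [-0.7  0.  -0.4] gap 0.0412 q [-0.39 -0.11 -0.97  0.14  0.2  -0.29]
```

>>> arm_command --rows '[{"delta_pos": [-0.05,0,0.12],"rot": [0,0,0],"fingers": 1},{"delta_pos": [-0.05,0,0.1],"rot": [0,0,0],"fingers": 1},{"delta_pos": [0,0,0.1],"rot": [0,0,0],"fingers": 1}]'

```text
clock: 15.4
tcp_pos: [0.5084, -0.0598, 0.1059]
orientation: [0.296, 0.023, 0.955, -0.006]
wrist_force: [-0.6, -0.5, -1.5]
finger_gap: 0.0415
```

>>> arm_command --rows '[{"delta_pos": [0,0,0.06],"rot": [0,0,0],"fingers": 1},{"delta_pos": [0,0,0.06],"rot": [0,0,0],"fingers": 1}]'

```text
clock: 15.6
tcp_pos: [0.5094, -0.0598, 0.1042]
orientation: [0.296, 0.023, 0.955, -0.006]
wrist_force: [-9.7, 0.2, 10.5]
finger_gap: 0.0418
```

>>> arm_command --rows '[{"delta_pos": [0,0,-0.05],"rot": [0,0,0],"fingers": 0.3},{"delta_pos": [0,0,0],"rot": [0,0,0],"fingers": 0.2},{"delta_pos": [0,0,0],"rot": [0,0,0],"fingers": 0.2},{"delta_pos": [0,0,0],"rot": [0,0,0],"fingers": 0.2},{"delta_pos": [0,0,-0.3],"rot": [0,0,0],"fingers": 0.2},{"delta_pos": [0,0,-0.7],"rot": [0,0,0],"fingers": 0.2},{"delta_pos": [0,0,-1],"rot": [0,0,0],"fingers": 0.1},{"delta_pos": [0,0,-1],"rot": [0,0,0],"fingers": 0.1},{"delta_pos": [0,0,-1],"rot": [0,0,0],"fingers": 0},{"delta_pos": [0,0,-1],"rot": [0,0,0],"fingers": 0},{"delta_pos": [0,0,-1],"rot": [0,0,0],"fingers": 0},{"delta_pos": [0,0,0],"rot": [0,0,0],"fingers": 0}]'

```text
clock: 16.8
tcp_pos: [0.4414, -0.0572, 0.2061]
orientation: [0.297, 0.023, 0.955, -0.007]
wrist_force: [0.7, -0.3, 0.3]
finger_gap: 0.0853
```

Run:
```python
from h import *
go([.414,.298,.21],Rt(0))
c=cal("wrist"); p,D=env.read_camera("wrist"); C=cloud("wrist",D,c); np.savez("w4.npz",p=p,C=C); cv2.imwrite("pics/w4.png",p)
cc=(C-np.r_[O,0])@Ro.from_euler('z',PSI).as_matrix(); c6,s6=np.cos(.66),np.sin(.66)
d=cc-np.array([SEAT[0],0,SEAT[1]]); bx=c6*d[...,0]+s6*d[...,2]; bh=-s6*d[...,0]+c6*d[...,2]
m=(abs(bx)<.036)&(abs(d[...,1]+.1015)<.045)&(bh>.08)&(bh<.13)
print(m.sum(),np.median(bx[m]),np.median(d[...,1][m]),np.percentile(bh[m],[5,50,95]), np.median(bx[m&(bh>.1)]))
```

```text
clock 16.80 at [ 0.4414 -0.0572  0.2061] rot [0.0003 0.0961 0.0004] rows>=4.0 shift(after rot) [ 2.25 17.67 -0.2 ] shift(now) [ 1.71 17.68 -1.4 ] F [ 0.7 -0.3  0.3] gap 0.0853 q [-0.47 -0.4  -0.87  0.53  0.24 -0.36]
1763 -0.01530960079637183 -0.10528942662473269 [0.10341797 0.10512213 0.10646828] -0.015225308156967848
```

View pics/w4.png

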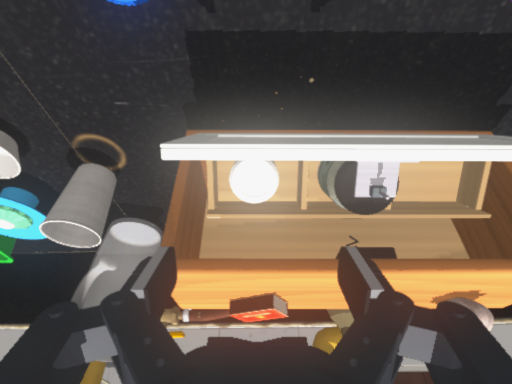

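The salt shaker stands in the right compartment at (253,180), leaning on the panel; depth gives bin x = -15 mm, y offset -4 mm, top at 105 mm. The black jar is still in place at (360,185). Next is the white jar.

>>> arm_command --rows '[{"delta_pos": [0,0,0],"rot": [0,0.0192,0],"fingers": 0},{"delta_pos": [0,0,0],"rot": [0,0.0192,0],"fingers": 0},{"delta_pos": [0,0,0],"rot": [0,0.0192,0],"fingers": 0},{"delta_pos": [0,0,0],"rot": [0,0.0192,0],"fingers": 0},{"delta_pos": [0,0,0],"rot": [0,0.0192,0],"fingers": 0},{"delta_pos": [0.15,1,0],"rot": [0,0,0],"fingers": 0},{"delta_pos": [0.15,1,0],"rot": [0,0,0],"fingers": 0},{"delta_pos": [0.15,1,0],"rot": [0,0,0],"fingers": 0},{"delta_pos": [0.15,1,0],"rot": [0,0,0],"fingers": 0},{"delta_pos": [0.15,1,0],"rot": [0,0,0],"fingers": 0},{"delta_pos": [0.15,1,0],"rot": [0,0,0],"fingers": 0},{"delta_pos": [0.15,1,0],"rot": [0,0,0],"fingers": 0},{"delta_pos": [0.15,1,0],"rot": [0,0,0],"fingers": 0},{"delta_pos": [0.15,1,0],"rot": [0,0,0],"fingers": 0},{"delta_pos": [0.15,1,0],"rot": [0,0,0],"fingers": 0},{"delta_pos": [0.15,1,0],"rot": [0,0,0],"fingers": 0},{"delta_pos": [0.15,1,0],"rot": [0,0,0],"fingers": 0},{"delta_pos": [0.15,1,0],"rot": [0,0,0],"fingers": 0},{"delta_pos": [0.15,1,0],"rot": [0,0,0],"fingers": 0},{"delta_pos": [0.15,1,0],"rot": [0,0,0],"fingers": 0}]'

```text
clock: 18.85
tcp_pos: [0.4098, 0.2461, 0.2025]
orientation: [-0.003, 0.023, 1.0, 0.001]
wrist_force: [-0.0, 0.8, -0.0]
finger_gap: 0.0856
```

Run:
```python
from h import *
go([.414,.298,.21],Rt(0))
c=cal("wrist"); p,D=env.read_camera("wrist"); C=cloud("wrist",D,c)
m=(np.hypot(C[...,0]-.414,C[...,1]-.298)<.05)&(abs(C[...,2]-.098)<.006)
P=C[m].astype(np.float32); print(p[m].mean(0),cv2.minEnclosingCircle(np.ascontiguousarray(P[:,:2])),P.mean(0))
```

```text
clock 18.85 at [0.4098 0.2461 0.2025] rot [ 0.0003 -0.0008  0.0006] rows>=0.0 shift(after rot) [-0.08  2.6  -0.38] shift(now) [-0.09  2.6  -0.37] F [-0.   0.8 -0. ] gap 0.0856 q [ 0.37  0.14 -0.25  1.19  0.    0.42]
[235.37455197 236.20609319 236.79462366] ((0.41430193185806274, 0.2955258786678314), 0.028996990993618965) [0.412421   0.2950216  0.09764407]
```

>>> arm_command --rows '[{"delta_pos": [-0.05,0.9,0],"rot": [0,0,0],"fingers": 0},{"delta_pos": [-0.05,0.9,0],"rot": [0,0,0],"fingers": 0},{"delta_pos": [0,0.75,0],"rot": [0,0,0],"fingers": 0},{"delta_pos": [0,0,0.5],"rot": [0,0,0],"fingers": 0},{"delta_pos": [0,0,0.9],"rot": [0,0,0],"fingers": 0},{"delta_pos": [0,0,0.9],"rot": [0,0,0],"fingers": 0},{"delta_pos": [0,0,0.9],"rot": [0,0,0],"fingers": 0},{"delta_pos": [0,0,0.9],"rot": [0,0,0],"fingers": 0},{"delta_pos": [0,0,0.9],"rot": [0,0,0],"fingers": 0},{"delta_pos": [0,0,0.9],"rot": [0,0,0],"fingers": 0},{"delta_pos": [0,0,0.6],"rot": [0,0,0],"fingers": 0},{"delta_pos": [0,0,0],"rot": [0,0,0],"fingers": 1},{"delta_pos": [0,0,0],"rot": [0,0,0],"fingers": 1},{"delta_pos": [0,0,0],"rot": [0,0,0],"fingers": 1},{"delta_pos": [0,0,0],"rot": [0,0,0],"fingers": 1}]' --squeeze 45

```text
clock: 20.4
tcp_pos: [0.4144, 0.2965, 0.0751]
orientation: [-0.001, 0.023, 1.0, 0.002]
wrist_force: [-0.1, -0.1, 0.2]
finger_gap: 0.055
```

Run:
```python
from h import *
s=env.get_state(); z=s["tcp_pos"][2]
go(bin_(0,.1015,z+.13)+[0,0,.03],Rt(.6)); go([.418,bin_(0,.1015,z+.13)[1],.245],Rt(0))
```

```text
clock 20.40 at [0.4144 0.2965 0.0751] rot [ 0.0007 -0.0959  0.0004] rows>=4.0 shift(after rot) [-6.07 -7.45 -5.9 ] shift(now) [-1.63 -7.43 -8.33] F [-0.1 -0.1  0.2] gap 0.055 q [ 0.46  0.29 -0.39  0.89  0.    0.51]
clock 20.40 at [0.4144 0.2965 0.0751] rot [ 0.0005 -0.0004  0.0006] rows>=0.0 shift(after rot) [-0.56 -7.51 -8.49] shift(now) [-0.51 -7.48 -8.52] F [-0.1 -0.1  0.2] gap 0.055 q [ 0.46  0.29 -0.39  0.89  0.    0.51]
```

Gap 55 mm, on the lid, but the hold is a little high. I regrip 5 mm lower and more firmly before tilting.

>>> arm_command --rows '[{"delta_pos": [0,0,0],"rot": [0,0,0],"fingers": 0},{"delta_pos": [0,0,0],"rot": [0,0,0],"fingers": 0},{"delta_pos": [0,0,0.15],"rot": [0,0,0],"fingers": 0},{"delta_pos": [0,0,0.15],"rot": [0,0,0],"fingers": 1},{"delta_pos": [0,0,0],"rot": [0,0,0],"fingers": 1},{"delta_pos": [0,0,0],"rot": [0,0,0],"fingers": 1},{"delta_pos": [0,0,0],"rot": [0,0,0],"fingers": 1},{"delta_pos": [0,0,0],"rot": [0,0,0],"fingers": 1}]' --squeeze 80

```text
clock: 21.2
tcp_pos: [0.4141, 0.2967, 0.0687]
orientation: [-0.002, 0.023, 1.0, 0.002]
wrist_force: [-0.3, 1.4, 3.4]
finger_gap: 0.0543
```

>>> arm_command --rows '[{"delta_pos": [0,0,-0.5],"rot": [0,0,0],"fingers": 1},{"delta_pos": [0,0,-1],"rot": [0,0,0],"fingers": 1},{"delta_pos": [0,0,-1],"rot": [0,0,0],"fingers": 1},{"delta_pos": [0,0,-1],"rot": [0,0,0],"fingers": 1},{"delta_pos": [0,0,-1],"rot": [0,0,0],"fingers": 1},{"delta_pos": [0,0,-1],"rot": [0,0,0],"fingers": 1},{"delta_pos": [0,-0.5,-1],"rot": [0,0,0],"fingers": 1},{"delta_pos": [0,-1,-1],"rot": [0,0,0],"fingers": 1},{"delta_pos": [0,-1,-1],"rot": [0,0,0],"fingers": 1},{"delta_pos": [0,-1,0],"rot": [0,0,0],"fingers": 1},{"delta_pos": [0,-1,0],"rot": [0,0,0],"fingers": 1},{"delta_pos": [0,-1,0],"rot": [0,0,0],"fingers": 1},{"delta_pos": [0,-1,0],"rot": [0,-0.012,0],"fingers": 1},{"delta_pos": [0,-1,0],"rot": [0,-0.016,0],"fingers": 1},{"delta_pos": [0,0,0],"rot": [0,-0.016,0],"fingers": 1},{"delta_pos": [0,0,0],"rot": [0,-0.016,0],"fingers": 1},{"delta_pos": [0,0,0],"rot": [0,-0.016,0],"fingers": 1},{"delta_pos": [0,0,0],"rot": [0,-0.016,0],"fingers": 1},{"delta_pos": [0,0,0],"rot": [0,0,0],"fingers": 1}]'

```text
clock: 23.1
tcp_pos: [0.402, 0.1451, 0.2335]
orientation: [0.28, 0.022, 0.96, -0.006]
wrist_force: [-0.9, -0.0, -3.1]
finger_gap: 0.0544
```

Run:
```python
from h import *
for h in (.195,.115,.0725): go(bin_(0,.1015,h),Rt(.6))
c=cal("wrist"); p,D=env.read_camera("wrist"); C=cloud("wrist",D,c); np.savez("w5.npz",p=p,C=C); cv2.imwrite("pics/w5.png",p)
```

```text
clock 23.10 at [0.402  0.1451 0.2335] rot [ 0.0005 -0.0051  0.0006] rows>=0.2 shift(after rot) [-0.98  0.14  2.52] shift(now) [-1.06  0.13  2.48] F [-0.9 -0.  -3.1] gap 0.0544 q [ 0.28 -0.39 -0.79  0.63 -0.17  0.28]
clock 23.10 at [0.402  0.1451 0.2335] rot [ 0.0005 -0.0051  0.0006] rows>=0.2 shift(after rot) [-1.22  0.14  6.51] shift(now) [-1.43  0.12  6.47] F [-0.9 -0.  -3.1] gap 0.0544 q [ 0.28 -0.39 -0.79  0.63 -0.17  0.28]
clock 23.10 at [0.402  0.1451 0.2335] rot [ 0.0005 -0.0051  0.0006] rows>=0.2 shift(after rot) [-1.35  0.14  8.63] shift(now) [-1.62  0.11  8.58] F [-0.9 -0.  -3.1] gap 0.0544 q [ 0.28 -0.39 -0.79  0.63 -0.17  0.28]
```

View pics/w5.png

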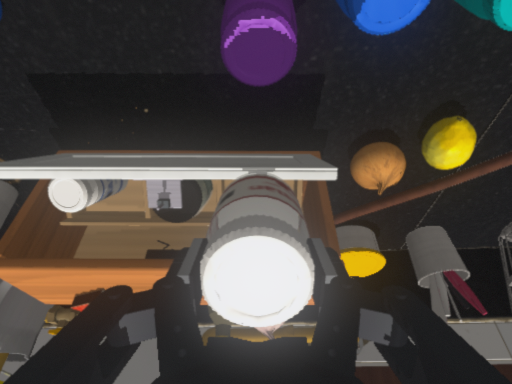

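The view shows the white jar held straight, heading for the left compartment, but about 25 mm too far forward of its line. I correct that before going in.

>>> arm_command --rows '[{"delta_pos": [-0.5,0.1,0],"rot": [0,-0.005,0],"fingers": 1},{"delta_pos": [-0.7,0.05,0.6],"rot": [0,0,0],"fingers": 1},{"delta_pos": [0,0,0.8],"rot": [0,0,0],"fingers": 1},{"delta_pos": [0,0,0],"rot": [0,0,0],"fingers": 1}]'

```text
clock: 23.55
tcp_pos: [0.4445, 0.147, 0.2277]
orientation: [0.296, 0.023, 0.955, -0.006]
wrist_force: [-1.7, 0.1, -3.0]
finger_gap: 0.0546
```

Run:
```python
from h import *
for h in (.195,.13,.0725): go(bin_(.004,.1015,h),Rt(.6))
```

```text
clock 23.55 at [0.4445 0.147  0.2277] rot [0.0005 0.0003 0.0001] rows>=0.0 shift(after rot) [ 0.4  -0.06  1.07] shift(now) [ 0.4  -0.06  1.07] F [-1.7  0.1 -3. ] gap 0.0546 q [ 0.26 -0.32 -0.78  0.53 -0.17  0.25]
clock 23.55 at [0.4445 0.147  0.2277] rot [0.0005 0.0003 0.0001] rows>=0.0 shift(after rot) [ 0.21 -0.06  4.31] shift(now) [ 0.21 -0.07  4.31] F [-1.7  0.1 -3. ] gap 0.0546 q [ 0.26 -0.32 -0.78  0.53 -0.17  0.25]
clock 23.55 at [0.4445 0.147  0.2277] rot [0.0005 0.0003 0.0001] rows>=0.0 shift(after rot) [ 0.04 -0.06  7.18] shift(now) [ 0.05 -0.08  7.18] F [-1.7  0.1 -3. ] gap 0.0546 q [ 0.26 -0.32 -0.78  0.53 -0.17  0.25]
```

>>> arm_command --rows '[{"delta_pos": [0.1,-0.01,0.5],"rot": [0,0,0],"fingers": 1},{"delta_pos": [0.1,-0.01,0.7],"rot": [0,0,0],"fingers": 1},{"delta_pos": [0.05,-0.01,0.8],"rot": [0,0,0],"fingers": 1},{"delta_pos": [0.05,-0.01,0.7],"rot": [0,0,0],"fingers": 1},{"delta_pos": [0,0,0.3],"rot": [0,0,0],"fingers": 1}]'

```text
clock: 24.05
tcp_pos: [0.4729, 0.1451, 0.1747]
orientation: [0.297, 0.023, 0.955, -0.006]
wrist_force: [-0.2, -0.0, -2.7]
finger_gap: 0.0544
```

Run:
```python
from h import *
for h in (.13,.1,.0725): go(bin_(.004,.1015,h),Rt(.6))
```

```text
clock 24.05 at [0.4729 0.1451 0.1747] rot [0.0005 0.0004 0.0002] rows>=0.0 shift(after rot) [-0.11 -0.03  1.33] shift(now) [-0.11 -0.04  1.33] F [-0.2 -0.  -2.7] gap 0.0544 q [ 0.23 -0.21 -0.85  0.34 -0.15  0.23]
clock 24.05 at [0.4729 0.1451 0.1747] rot [0.0005 0.0004 0.0002] rows>=0.0 shift(after rot) [-0.2  -0.03  2.82] shift(now) [-0.2  -0.04  2.82] F [-0.2 -0.  -2.7] gap 0.0544 q [ 0.23 -0.21 -0.85  0.34 -0.15  0.23]
clock 24.05 at [0.4729 0.1451 0.1747] rot [0.0005 0.0004 0.0002] rows>=0.0 shift(after rot) [-0.29 -0.03  4.2 ] shift(now) [-0.28 -0.05  4.2 ] F [-0.2 -0.  -2.7] gap 0.0544 q [ 0.23 -0.21 -0.85  0.34 -0.15  0.23]
```

>>> arm_command --rows '[{"delta_pos": [-0.1,-0.01,0.5],"rot": [0,0,0],"fingers": 1},{"delta_pos": [-0.05,-0.01,0.5],"rot": [0,0,0],"fingers": 1},{"delta_pos": [-0.03,-0.01,0.5],"rot": [0,0,0],"fingers": 1},{"delta_pos": [-0.02,0,0.5],"rot": [0,0,0],"fingers": 1},{"delta_pos": [0,0,0.4],"rot": [0,0,0],"fingers": 1}]'

```text
clock: 24.55
tcp_pos: [0.5035, 0.1434, 0.1377]
orientation: [0.298, 0.023, 0.954, -0.006]
wrist_force: [0.4, -0.0, -3.7]
finger_gap: 0.054
```

Run:
```python
from h import *
for h in (.1,.0725): go(bin_(.004,.1015,h),Rt(.6))
```

```text
clock 24.55 at [0.5035 0.1434 0.1377] rot [0.0007 0.0009 0.0002] rows>=0.0 shift(after rot) [ 0.02 -0.03  0.43] shift(now) [ 0.02 -0.03  0.43] F [ 0.4 -0.  -3.7] gap 0.054 q [ 0.2  -0.1  -0.88  0.2  -0.14  0.21]
clock 24.55 at [0.5035 0.1434 0.1377] rot [0.0007 0.0009 0.0002] rows>=0.0 shift(after rot) [-0.07 -0.03  1.8 ] shift(now) [-0.06 -0.03  1.8 ] F [ 0.4 -0.  -3.7] gap 0.054 q [ 0.2  -0.1  -0.88  0.2  -0.14  0.21]
```

>>> arm_command --rows '[{"delta_pos": [0,0,0.4],"rot": [0,0,0],"fingers": 1},{"delta_pos": [-0.02,0,0.4],"rot": [0,0,0],"fingers": 1},{"delta_pos": [-0.02,0,0.3],"rot": [0,0,0],"fingers": 1},{"delta_pos": [-0.02,0,0.2],"rot": [0,0,0],"fingers": 1},{"delta_pos": [0,0,0.1],"rot": [0,0,0],"fingers": 1}]'

```text
clock: 25.05
tcp_pos: [0.5202, 0.1427, 0.1157]
orientation: [0.298, 0.023, 0.954, -0.006]
wrist_force: [1.0, 0.1, -2.5]
finger_gap: 0.0542
```

Run:
```python
from h import *
for h in (.069,): go(bin_(.004,.1015,h),Rt(.6))
```

```text
clock 25.05 at [0.5202 0.1427 0.1157] rot [0.0007 0.0009 0.0002] rows>=0.0 shift(after rot) [-0.01 -0.03  0.6 ] shift(now) [-0.   -0.03  0.6 ] F [ 1.   0.1 -2.5] gap 0.0542 q [ 0.19 -0.03 -0.89  0.12 -0.13  0.2 ]
```

>>> arm_command --rows '[{"delta_pos": [0,0,0.15],"rot": [0,0,0],"fingers": 1},{"delta_pos": [0,0,0.12],"rot": [0,0,0],"fingers": 1},{"delta_pos": [0,0,0.1],"rot": [0,0,0],"fingers": 1}]'

```text
clock: 25.35
tcp_pos: [0.5244, 0.1426, 0.11]
orientation: [0.298, 0.023, 0.954, -0.006]
wrist_force: [0.5, -0.0, -3.1]
finger_gap: 0.0543
```

>>> arm_command --rows '[{"delta_pos": [0,0,0.07],"rot": [0,0,0],"fingers": 1},{"delta_pos": [0,0,0.06],"rot": [0,0,0],"fingers": 1}]'

```text
clock: 25.55
tcp_pos: [0.5258, 0.1425, 0.1079]
orientation: [0.298, 0.023, 0.954, -0.006]
wrist_force: [0.1, -0.7, -2.4]
finger_gap: 0.0544
```

>>> arm_command --rows '[{"delta_pos": [0,0,0.07],"rot": [0,0,0],"fingers": 1},{"delta_pos": [0,0,0.06],"rot": [0,0,0],"fingers": 1}]'

```text
clock: 25.75
tcp_pos: [0.5269, 0.1424, 0.1057]
orientation: [0.298, 0.022, 0.954, -0.006]
wrist_force: [-5.8, 0.7, 4.0]
finger_gap: 0.0542
```

>>> arm_command --rows '[{"delta_pos": [0,0,0.07],"rot": [0,0,0],"fingers": 1}]'

```text
clock: 25.85
tcp_pos: [0.5277, 0.1424, 0.1048]
orientation: [0.298, 0.022, 0.954, -0.006]
wrist_force: [-6.8, 0.1, 4.3]
finger_gap: 0.0545
```

>>> arm_command --rows '[{"delta_pos": [0,0,0],"rot": [0,0,0],"fingers": 0.1},{"delta_pos": [0,0,0],"rot": [0,0,0],"fingers": 0},{"delta_pos": [0,0,0],"rot": [0,0,0],"fingers": 0},{"delta_pos": [0,0,0],"rot": [0,0,0],"fingers": 0},{"delta_pos": [0,0,-0.2],"rot": [0,0,0],"fingers": 0},{"delta_pos": [0,0,-0.6],"rot": [0,0,0],"fingers": 0},{"delta_pos": [0,0,-1],"rot": [0,0,0],"fingers": 0},{"delta_pos": [0,0,-1],"rot": [0,0,0],"fingers": 0},{"delta_pos": [0,0,-1],"rot": [0,0,0],"fingers": 0},{"delta_pos": [0,0,-1],"rot": [0,0,0],"fingers": 0},{"delta_pos": [0,0,-1],"rot": [0,0,0],"fingers": 0},{"delta_pos": [0,0,0],"rot": [0,0,0],"fingers": 0}]'

```text
clock: 27.05
tcp_pos: [0.4625, 0.1457, 0.2028]
orientation: [0.3, 0.022, 0.954, -0.005]
wrist_force: [0.5, -0.2, 0.4]
finger_gap: 0.0857
```

```bash
cat > chk.py <<'E'
from h import *
c=cal("wrist"); p,D=env.read_camera("wrist"); C=cloud("wrist",D,c); np.savez("w6.npz",p=p,C=C); cv2.imwrite("pics/w6.png",p)
cc=(C-np.r_[O,0])@Ro.from_euler('z',PSI).as_matrix(); c6,s6=np.cos(.66),np.sin(.66)
d=cc-np.array([SEAT[0],0,SEAT[1]]); bx=c6*d[...,0]+s6*d[...,2]; bh=-s6*d[...,0]+c6*d[...,2]
for y0,H in((.1015,.098),(0,.082),(-.1015,.105)):
    m=(abs(bx)<.04)&(abs(d[...,1]-y0)<.045)&(abs(bh-H)<.012)
    if m.sum()>20:
        A=np.c_[bx[m],d[...,1][m],np.ones(m.sum())]; g=np.linalg.lstsq(A,bh[m],rcond=None)[0]
        print(y0,m.sum(),"x",bx[m].mean().round(4),np.percentile(bx[m],[2,98]).round(3),"y off",(d[...,1][m].mean()-y0).round(4),"top",np.median(bh[m]).round(4),"slopes",g[:2].round(3))
E
python3 chk.py; python3 -c "
from h import *
go(cab(-.2,0,.2),Rt(.0))"
```

```text
0.1015 3242 x -0.0079 [-0.031  0.017] y off 0.0008 top 0.0985 slopes [0.024 0.012]
0 1828 x 0.0005 [-0.028  0.023] y off 0.0141 top 0.0824 slopes [ 0.025 -0.047]
-0.1015 1669 x -0.014 [-0.031  0.004] y off 0.0062 top 0.1049 slopes [-0.017 -0.178]
clock 27.10 at [0.4626 0.1455 0.2016] rot [0.0008 0.097  0.0005] rows>=4.1 shift(after rot) [ 3.47 -5.11  0.08] shift(now) [ 2.9  -5.09 -1.94] F [ 0.1 -0.   0.1] gap 0.0851 q [ 0.24 -0.27 -0.82  0.42 -0.16  0.24]
```

View pics/w6.png

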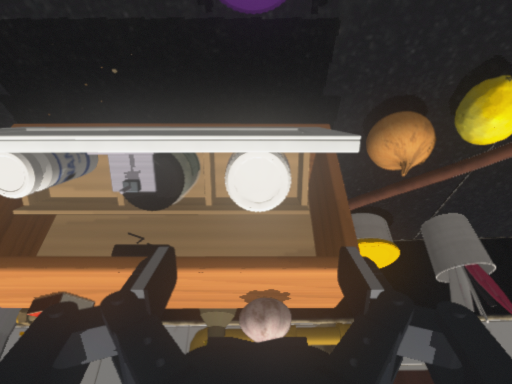

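All three stand in their compartments: white jar top at (258,180), black jar at (160,180), salt shaker at (15,172). The depth fits agree within the tolerances. Next I close the fingers and move round in front of the panel.

>>> arm_command --rows '[{"delta_pos": [0.3,-0.3,-0.5],"rot": [0,0.0165,0],"fingers": 1},{"delta_pos": [0.5,-0.8,-0.2],"rot": [0,0.0165,0],"fingers": 1},{"delta_pos": [0.7,-0.9,0],"rot": [0,0.0165,0],"fingers": 1},{"delta_pos": [0.7,-1,0],"rot": [0,0,0],"fingers": 1},{"delta_pos": [0.7,-1,0],"rot": [0,0,0],"fingers": 1},{"delta_pos": [0.6,-1,0],"rot": [0,0,0],"fingers": 1},{"delta_pos": [0,0,0],"rot": [0,0,0],"fingers": 1}]'

```text
clock: 27.8
tcp_pos: [0.3832, 0.0472, 0.184]
orientation: [0.145, 0.025, 0.989, -0.002]
wrist_force: [0.2, -0.0, 0.2]
finger_gap: -0.0005
```

Run:
```python
from h import *
go(cab(-.19,0,.105),Rt(.3));go(cab(-.15,0,.10),Rt(.45))
```

```text
clock 27.80 at [0.3832 0.0472 0.184 ] rot [ 0.0004 -0.0014 -0.0001] rows>=0.1 shift(after rot) [0.45 0.   4.  ] shift(now) [ 0.41 -0.01  4.  ] F [ 0.2 -0.   0.2] gap -0.0005 q [-0.1  -0.28 -0.72  0.84  0.02 -0.05]
clock 27.80 at [0.3832 0.0472 0.184 ] rot [ 0.0004 -0.0253 -0.0001] rows>=1.1 shift(after rot) [-0.65  0.    4.98] shift(now) [-1.43 -0.01  4.81] F [ 0.2 -0.   0.2] gap -0.0005 q [-0.1  -0.28 -0.72  0.84  0.02 -0.05]
```

>>> arm_command --rows '[{"delta_pos": [0.1,0,0.8],"rot": [0,0,0],"fingers": 1},{"delta_pos": [0.1,0,0.8],"rot": [0,0,0],"fingers": 1},{"delta_pos": [0.1,0,0.8],"rot": [0,0,0],"fingers": 1},{"delta_pos": [0.1,0,0.8],"rot": [0,0,0],"fingers": 1},{"delta_pos": [0,0,0.8],"rot": [0,0,0],"fingers": 1},{"delta_pos": [-0.2,0,0.1],"rot": [0,-0.008,0],"fingers": 1},{"delta_pos": [-0.3,0,0.15],"rot": [0,-0.008,0],"fingers": 1},{"delta_pos": [-0.3,0,0.15],"rot": [0,-0.008,0],"fingers": 1},{"delta_pos": [0,0,0],"rot": [0,0,0],"fingers": 1}]'

```text
clock: 28.7
tcp_pos: [0.4174, 0.0478, 0.1038]
orientation: [0.22, 0.023, 0.975, -0.004]
wrist_force: [-0.3, -0.2, 0.0]
finger_gap: 0.0002
```

Run:
```python
from h import *
go(cab(-.15,0,.10),Rt(.45));go(cab(-.075,0,.124),Rt(.45))
```

```text
clock 28.70 at [0.4174 0.0478 0.1038] rot [ 0.0007 -0.0009  0.0004] rows>=0.1 shift(after rot) [-0.86 -0.11  0.63] shift(now) [-0.86 -0.12  0.62] F [-0.3 -0.2  0. ] gap 0.0002 q [-0.09 -0.23 -0.97  0.38  0.02 -0.04]
clock 28.70 at [0.4174 0.0478 0.1038] rot [ 0.0007 -0.0009  0.0004] rows>=0.1 shift(after rot) [-4.76 -0.11  1.18] shift(now) [-4.77 -0.13  1.15] F [-0.3 -0.2  0. ] gap 0.0002 q [-0.09 -0.23 -0.97  0.38  0.02 -0.04]
```

>>> arm_command --rows '[{"delta_pos": [-0.3,-0.01,0.1],"rot": [0,0,0],"fingers": 1},{"delta_pos": [-0.3,-0.01,0.1],"rot": [0,0,0],"fingers": 1},{"delta_pos": [-0.3,-0.01,0.1],"rot": [0,0,0],"fingers": 1},{"delta_pos": [-0.25,-0.01,0.08],"rot": [0,0,0],"fingers": 1},{"delta_pos": [-0.25,-0.01,0.08],"rot": [0,0,0],"fingers": 1},{"delta_pos": [-0.25,-0.01,0.08],"rot": [0,0,0],"fingers": 1}]'

```text
clock: 29.3
tcp_pos: [0.4506, 0.0448, 0.1079]
orientation: [0.218, 0.023, 0.976, -0.004]
wrist_force: [-6.5, 0.2, 1.3]
finger_gap: -0.0001
```

>>> arm_command --rows '[{"delta_pos": [-0.25,-0.01,0.08],"rot": [0,0,0],"fingers": 1},{"delta_pos": [-0.25,-0.01,0.06],"rot": [0,0,0],"fingers": 1},{"delta_pos": [-0.25,-0.01,0.06],"rot": [0,0,0],"fingers": 1},{"delta_pos": [-0.25,-0.01,0.06],"rot": [0,0,0],"fingers": 1}]'

```text
clock: 29.7
tcp_pos: [0.4711, 0.043, 0.112]
orientation: [0.218, 0.023, 0.976, -0.004]
wrist_force: [-7.8, 1.6, 1.1]
finger_gap: -0.0001
```

Run:
```python
from h import *
go(cab(-.08,0,.124),Rt(.45));go(cab(-.065,0,.124),Rt(.45))
```

```text
clock 29.70 at [0.4711 0.043  0.112 ] rot [ 0.0007 -0.0016  0.0003] rows>=0.1 shift(after rot) [-1.93 -0.01  0.27] shift(now) [-1.93 -0.01  0.25] F [-7.8  1.6  1.1] gap -0.0001 q [-0.09 -0.12 -0.86  0.38  0.02 -0.04]
clock 29.70 at [0.4711 0.043  0.112 ] rot [ 0.0007 -0.0016  0.0003] rows>=0.1 shift(after rot) [-2.6  -0.01  0.59] shift(now) [-2.61 -0.01  0.57] F [-7.8  1.6  1.1] gap -0.0001 q [-0.09 -0.12 -0.86  0.38  0.02 -0.04]
```

>>> arm_command --rows '[{"delta_pos": [-0.22,0,0.04],"rot": [0,0,0],"fingers": 1},{"delta_pos": [-0.22,0,0.04],"rot": [0,0,0],"fingers": 1},{"delta_pos": [-0.22,0,0.04],"rot": [0,0,0],"fingers": 1},{"delta_pos": [-0.22,0,0.04],"rot": [0,0,0],"fingers": 1},{"delta_pos": [-0.22,0,0.04],"rot": [0,0,0],"fingers": 1},{"delta_pos": [-0.22,0,0.04],"rot": [0,0,0],"fingers": 1},{"delta_pos": [-0.2,0,0.05],"rot": [0,0,0],"fingers": 1},{"delta_pos": [-0.2,0,0.05],"rot": [0,0,0],"fingers": 1}]'

```text
clock: 30.5
tcp_pos: [0.5054, 0.0413, 0.1209]
orientation: [0.219, 0.023, 0.976, -0.004]
wrist_force: [-4.3, 0.1, 1.0]
finger_gap: -0.0001
```

>>> arm_command --rows '[{"delta_pos": [-0.15,0,0.05],"rot": [0,0,0],"fingers": 1},{"delta_pos": [-0.15,0,0.05],"rot": [0,0,0],"fingers": 1},{"delta_pos": [-0.1,0,0.04],"rot": [0,0,0],"fingers": 1}]'

```text
clock: 30.8
tcp_pos: [0.5141, 0.0408, 0.1219]
orientation: [0.219, 0.023, 0.975, -0.004]
wrist_force: [-5.1, 0.1, 1.2]
finger_gap: 0.0
```

Run:
```python
from h import *
go(cab(-.065,0,.124),Rt(.5))
```

```text
clock 30.80 at [0.5141 0.0408 0.1219] rot [ 0.0006 -0.0093  0.0003] rows>=0.4 shift(after rot) [-0.44 -0.01  0.13] shift(now) [-0.45 -0.01  0.1 ] F [-5.1  0.1  1.2] gap 0.0 q [-0.09 -0.04 -0.77  0.4   0.02 -0.04]
```

>>> arm_command --rows '[{"delta_pos": [-0.09,0,0.04],"rot": [0,0,0],"fingers": 1},{"delta_pos": [-0.09,0,0.04],"rot": [0,0,0],"fingers": 1},{"delta_pos": [-0.09,0,0.04],"rot": [0,0,0],"fingers": 1},{"delta_pos": [-0.07,0,0.03],"rot": [0,0,0],"fingers": 1}]'

```text
clock: 31.2
tcp_pos: [0.5217, 0.0405, 0.1223]
orientation: [0.219, 0.023, 0.975, -0.004]
wrist_force: [-4.2, 0.3, -0.2]
finger_gap: 0.0001
```

>>> arm_command --rows '[{"delta_pos": [-0.05,0,0.02],"rot": [0,0,0],"fingers": 1},{"delta_pos": [-0.05,0,0.02],"rot": [0,0,0],"fingers": 1},{"delta_pos": [-0.05,0,0.02],"rot": [0,0,0],"fingers": 1}]'

```text
clock: 31.5
tcp_pos: [0.5248, 0.0403, 0.1226]
orientation: [0.22, 0.023, 0.975, -0.004]
wrist_force: [-5.5, -0.0, -2.2]
finger_gap: -0.0
```

>>> arm_command --rows '[{"delta_pos": [-0.05,0,0.02],"rot": [0,0,0],"fingers": 1},{"delta_pos": [-0.05,0,0.02],"rot": [0,0,0],"fingers": 1}]'

```text
clock: 31.7
tcp_pos: [0.5265, 0.0403, 0.1226]
orientation: [0.219, 0.023, 0.975, -0.004]
wrist_force: [-9.3, -0.2, 0.3]
finger_gap: -0.0001
```

>>> arm_command --rows '[{"delta_pos": [-0.05,0,0.02],"rot": [0,0,0],"fingers": 1},{"delta_pos": [-0.05,0,0.02],"rot": [0,0,0],"fingers": 1}]'

```text
clock: 31.9
tcp_pos: [0.5273, 0.0402, 0.1224]
orientation: [0.218, 0.023, 0.976, -0.004]
wrist_force: [-17.0, 0.0, 8.1]
finger_gap: 0.0002
```

>>> arm_command --rows '[{"delta_pos": [-0.05,0,0.02],"rot": [0,0,0],"fingers": 1}]'

```text
clock: 32.0
tcp_pos: [0.5277, 0.0402, 0.1222]
orientation: [0.218, 0.023, 0.976, -0.004]
wrist_force: [-20.0, -0.8, 11.3]
finger_gap: 0.0002
```

>>> arm_command --rows '[{"delta_pos": [-0.04,0,0.01],"rot": [0,0,0],"fingers": 1}]'

```text
clock: 32.1
tcp_pos: [0.5279, 0.0402, 0.1222]
orientation: [0.217, 0.023, 0.976, -0.004]
wrist_force: [-22.7, 0.0, 12.3]
finger_gap: -0.0001
```

>>> arm_command --rows '[{"delta_pos": [0.1,0,-0.05],"rot": [0,0,0],"fingers": 1},{"delta_pos": [0.2,0,-0.1],"rot": [0,0,0],"fingers": 1},{"delta_pos": [0.4,0,-0.2],"rot": [0,0,0],"fingers": 1},{"delta_pos": [0.4,0,-0.2],"rot": [0,0,0],"fingers": 1}]'

```text
clock: 32.5
tcp_pos: [0.509, 0.041, 0.1263]
orientation: [0.223, 0.023, 0.975, -0.004]
wrist_force: [0.4, -0.0, -0.3]
finger_gap: 0.0002
```

>>> arm_command --rows '[{"delta_pos": [0.7,0,-0.4],"rot": [0,0,0],"fingers": 1},{"delta_pos": [0.9,0,-0.5],"rot": [0,0.015,0],"fingers": 1},{"delta_pos": [0.9,0,-0.6],"rot": [0,0.015,0],"fingers": 1},{"delta_pos": [0.9,0,-0.6],"rot": [0,0.015,0],"fingers": 1},{"delta_pos": [0.8,0,-0.8],"rot": [0,0.01,0],"fingers": 1},{"delta_pos": [0.5,0,-0.8],"rot": [0,0,0],"fingers": 1},{"delta_pos": [0,0,-0.6],"rot": [0,0,0],"fingers": 1},{"delta_pos": [0,0,0],"rot": [0,0,0],"fingers": 1},{"delta_pos": [0,0,0],"rot": [0,0,0],"fingers": 1},{"delta_pos": [0,0,0],"rot": [0,0,0],"fingers": 1}]'

```text
clock: 33.5
tcp_pos: [0.3986, 0.046, 0.1791]
orientation: [0.05, 0.023, 0.998, 0.0]
wrist_force: [-0.1, 1.0, -0.3]
finger_gap: 0.0
```

Run:
```python
from h import *
c=cal("wrist"); p,D=env.read_camera("wrist"); C=cloud("wrist",D,c); cv2.imwrite("pics/w7.png",p)
s=env.get_state(); print(s["clock"],s["wrist_force"],s["tcp_pos"])
cc=(C-np.r_[O,0])@Ro.from_euler('z',PSI).as_matrix(); hsv=cv2.cvtColor(p,cv2.COLOR_BGR2HSV)
m=(hsv[...,1]<40)&(hsv[...,2]>120)&(abs(cc[...,0]+.07)<.03)&(abs(cc[...,1])<.165)&(cc[...,2]>.03)&(cc[...,2]<.16)
P=cc[m]; A=np.c_[P[:,1],P[:,2],np.ones(len(P))]; print(len(P)); print(np.linalg.lstsq(A,P[:,0],rcond=None)[0])
```

```text
33.55 [-0.22565678  0.53339441 -0.5835325 ] [0.39832476 0.04605189 0.17888001]
9385
[ 0.00249695  0.00239039 -0.06332013]
```

View pics/w7.png

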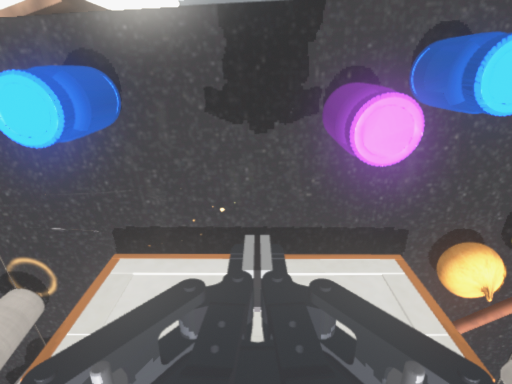

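```bash
python3 -c "
from h import *
print(env.hand_in())"
```

```text
the job is handed in; nothing more can be done
None
```

I did the job and handed it in at about 33.5 s of the 67 s allowed; `hand_in` gives no verdict, so these are my own checks. I pressed the front to its stop (about 23 N along x at the wrist) and the bin sprang open. I then stood the salt shaker in the right compartment and the white-lidded jar in the left. Finally I pushed the front home to the same stop (about 23 N along x again) and backed off.

**Last checks**
- **Before closing:** depth readings showed all three standing at their correct heights. Measured offsets from the seats:

| Item | Front to back | Along the row |
|---|---|---|
| White jar | -8 mm | 1 mm |
| Black jar | 0.5 mm | 14 mm |
| Salt shaker | -14 mm | 6 mm |

- **Less certain:** the black jar and salt shaker were seen off to one side in that view. The salt shaker's top face looked sloped (-0.18) along the row there, which I put down to the oblique view and did not check again.
- **After release:** about 1.4 s later the panel was at about 0.00 rad, so the catch held. The arm was clear, with no force at the wrist.
- **Not checked:** I could not see the jars once the bin was shut, so how they stand now is inferred from the slow closing. I only saw some of the bystanders at the end; the onion looked undisturbed, and the arm stayed clear of all of them.

I viewed 10 pictures. Nothing I checked failed.

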